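Set up the wax mill's pallet

TASK

Clear the wax offcuts off the T-slot pallet into the steel tray, then seat the finned carrier midway along the pallet, its fins fully down between the ribs. Lock it with every clamp from the wooden stand, at least one on each ledge: drop the T-foot into the slot beside the carrier and give it a quarter turn, so the foot sits square under the lips and the red arm reaches over the ledge. Leave the other things on the bench alone.

Things in the scene. Friction and masses are not known exactly. Their poses are not given: they have to be found in the camera images.
- pallet: fixed aluminium T-slot pallet, 210 (x) by 262 (y, with dark end caps) mm, top at 40 mm; origin at the centre of its underside, z up. All its grooves run along its y: T-slots at x = -75 and +75 mm, and between them four keyways at x = -33, -11, 11, 33 mm, each 12 mm wide, 12 mm deep and open-ended, with 10 mm ribs between them
- slot_neg (a point): middle of the mouth of the pallet's T-slot at x = -75 mm, level with the top; axes as the pallet's. Mouth 18 mm wide along y, lips 12 mm thick, below them a cavity 42 mm wide and 16 mm high; both ends are capped, 125 mm from the middle
- slot_pos (a point): the same for the T-slot at x = +75 mm
- carrier: dark metal carrier, 0.4 kg, starts on the bench; origin at its centre at the level of its fin tips, z up. Four fins run along its y, at x = -33, -11, 11, 33 mm: 7 mm thick, 112 mm long, up to 10 mm. Plate 96 (x) by 120 (y) mm from 10 to 18 mm. Seated (either way round), the fins are in the keyways and the plate lies on the pallet's top: origin 30 mm above the pallet's underside
- carrier_wax (a point): centre of the top of the green wax block on the carrier, 58 mm above the carrier's origin, axes as the carrier's. The block is 46 (x) by 100 (y) by 40 mm high and is gripped across its 46 mm. The ledges are the 25 mm strips of plate on its -x and +x sides
- stand: fixed wooden stand, 220 (x) by 64 (y) by 40 mm high, origin at the centre of its underside; four pockets along its x at -81, -27, 27 and 81 mm, for clamps 1 to 4 (39 mm in y, 18 mm in x, 30 mm deep), in which the clamps stand upright on their collars, origin 14 mm above the stand's underside, arm along the stand's +y
- tray: fixed open steel tray for wax offcuts, outside 180 (x) by 124 (y) by 30 mm high, walls and floor about 4 mm; origin at the centre of its underside
- clamp1: quarter-turn clamp, 0.16 kg, 92 mm tall; origin on its axis under its T-foot, z up. Foot 34 (x) by 13 (y) by 10 mm; shank 14 mm thick; round collar 36 mm wide, underside at 26 mm; red arm, 16 mm wide, 36 to 46 mm up, along +x only; black wing head 44 (x) by 16 (y) mm, 62 to 92 mm up, gripped across its 16 mm. Absent in some starts
- clamp1_toe (a point): underside of the tip of this clamp's red arm, 44 mm from its axis. Arm along the T-slot: the foot passes the mouth, until the collar rests on the pallet (clamp origin 14 mm above the pallet's underside). Arm across: foot locked under the lips, arm 2 mm above the seated carrier's ledge. It turns freely and stays where it is left
- clamp2: quarter-turn clamp, 0.16 kg, 92 mm tall; origin on its axis under its T-foot, z up. Foot 34 (x) by 13 (y) by 10 mm; shank 14 mm thick; round collar 36 mm wide, underside at 26 mm; red arm, 16 mm wide, 36 to 46 mm up, along +x only; black wing head 44 (x) by 16 (y) mm, 62 to 92 mm up, gripped across its 16 mm. Absent in some starts
- clamp2_toe (a point): underside of the tip of this clamp's red arm, 44 mm from its axis. Arm along the T-slot: the foot passes the mouth, until the collar rests on the pallet (clamp origin 14 mm above the pallet's underside). Arm across: foot locked under the lips, arm 2 mm above the seated carrier's ledge. It turns freely and stays where it is left
- clamp3: quarter-turn clamp, 0.16 kg, 92 mm tall; origin on its axis under its T-foot, z up. Foot 34 (x) by 13 (y) by 10 mm; shank 14 mm thick; round collar 36 mm wide, underside at 26 mm; red arm, 16 mm wide, 36 to 46 mm up, along +x only; black wing head 44 (x) by 16 (y) mm, 62 to 92 mm up, gripped across its 16 mm. Absent in some starts
- clamp3_toe (a point): underside of the tip of this clamp's red arm, 44 mm from its axis. Arm along the T-slot: the foot passes the mouth, until the collar rests on the pallet (clamp origin 14 mm above the pallet's underside). Arm across: foot locked under the lips, arm 2 mm above the seated carrier's ledge. It turns freely and stays where it is left
- clamp4: quarter-turn clamp, 0.16 kg, 92 mm tall; origin on its axis under its T-foot, z up. Foot 34 (x) by 13 (y) by 10 mm; shank 14 mm thick; round collar 36 mm wide, underside at 26 mm; red arm, 16 mm wide, 36 to 46 mm up, along +x only; black wing head 44 (x) by 16 (y) mm, 62 to 92 mm up, gripped across its 16 mm. Absent in some starts
- clamp4_toe (a point): underside of the tip of this clamp's red arm, 44 mm from its axis. Arm along the T-slot: the foot passes the mouth, until the collar rests on the pallet (clamp origin 14 mm above the pallet's underside). Arm across: foot locked under the lips, arm 2 mm above the seated carrier's ledge. It turns freely and stays where it is left
- offcut_bar: blue wax offcut, bar 85 (x) by 26 (y) by 24 mm high, origin at the centre of its underside; starts on the pallet. Absent in some starts
- offcut_tube: purple wax ring-tube offcut, 78 mm long (x), 28 mm across (y) and 28 mm high, round with a flat underneath; origin at the centre of its underside; starts on the pallet. Absent in some starts
- offcut_step: green stepped wax offcut, 72 (x) by 30 (y) mm, 14 mm high, 28 mm high over the part from x = -36 to -2 mm; origin at the centre of its underside; starts on the pallet. Absent in some starts
- calipers: digital calipers lying on the bench, 190 mm; not to be disturbed
- bench_brush: bench brush lying on the bench; not to be disturbed
- oil_bottle: small bottle, 110 mm tall; not to be disturbed
- jar: amber jar, 64 mm tall; not to be disturbed
- gem_box1: white gem box, 55 mm square; not to be disturbed
- gem_box2: white gem box, 55 mm square; not to be disturbed

How it is judged (in metres and radians):
On the way, in this order (a step that is already met when the one before it is completed fails the run):
1. all the offcuts are off the pallet and in the tray (x of offcut_bar in the frame of tray between -0.088 and 0.088 m and y of offcut_bar in the frame of tray between -0.06 and 0.06 m and z of each of offcut_bar, offcut_tube, offcut_step in the frame of tray below 0.05 m and x of offcut_tube in the frame of tray between -0.088 and 0.088 m and y of offcut_tube in the frame of tray between -0.06 and 0.06 m and x of offcut_step in the frame of tray between -0.088 and 0.088 m and y of offcut_step in the frame of tray between -0.06 and 0.06 m), for 0.2 s.
2. the carrier is seated with its fins down between the pallet's ribs (x of carrier in the frame of pallet between -0.006 and 0.006 m and y of carrier in the frame of pallet between -0.06 and 0.06 m and z of carrier in the frame of pallet below 0.0325 m and angle between the y axis of carrier and the y axis of pallet, either way round below 0.06 rad and angle between carrier's own z axis and vertical below 0.04 rad), for 0.2 s.
3. every clamp is down in a T-slot and turned, arm over a ledge, at least one on each side (z of clamp1 in the frame of pallet between 0.01 and 0.018 m and (x of clamp1 in the frame of pallet between 0.068 and 0.082 m or x of clamp1 in the frame of pallet between -0.082 and -0.068 m) and angle between the x axis of each of clamp1, clamp2, clamp3, clamp4 and the x axis of pallet, either way round below 0.26 rad and angle between each of clamp1, clamp2, clamp3, clamp4's own z axis and vertical below 0.07 rad and x of clamp1_toe in the frame of carrier between -0.043 and 0.043 m and y of clamp1_toe in the frame of carrier between -0.058 and 0.058 m and z of clamp2 in the frame of pallet between 0.01 and 0.018 m and (x of clamp2 in the frame of pallet between 0.068 and 0.082 m or x of clamp2 in the frame of pallet between -0.082 and -0.068 m) and x of clamp2_toe in the frame of carrier between -0.043 and 0.043 m and y of clamp2_toe in the frame of carrier between -0.058 and 0.058 m and z of clamp3 in the frame of pallet between 0.01 and 0.018 m and (x of clamp3 in the frame of pallet between 0.068 and 0.082 m or x of clamp3 in the frame of pallet between -0.082 and -0.068 m) and x of clamp3_toe in the frame of carrier between -0.043 and 0.043 m and y of clamp3_toe in the frame of carrier between -0.058 and 0.058 m and z of clamp4 in the frame of pallet between 0.01 and 0.018 m and (x of clamp4 in the frame of pallet between 0.068 and 0.082 m or x of clamp4 in the frame of pallet between -0.082 and -0.068 m) and x of clamp4_toe in the frame of carrier between -0.043 and 0.043 m and y of clamp4_toe in the frame of carrier between -0.058 and 0.058 m and x of any of clamp1, clamp2, clamp3, clamp4 in the frame of pallet above 0 m and x of any of clamp1, clamp2, clamp3, clamp4 in the frame of pallet below 0 m), for 0.2 s.
At the end, for the whole second after the job is handed in: Offcuts in the tray; carrier seated level within 2.5 mm of full depth, within 60 mm of the pallet's middle, square within 0.06 rad; every clamp upright, foot down in a T-slot, within 15 degrees of square across it, arm tip 5 mm or more over the plate, one or more on each side; all at rest (all of step 1 and all of step 2 and all of step 3 and linear speed of each of clamp1, clamp2, clamp3, clamp4, offcut_bar, offcut_tube, offcut_step, carrier below 0.02 m/s); the robot touches nothing.
It fails at once if one of the bystanders is moved by more than 30 mm (distance of any of calipers, bench_brush, oil_bottle, jar, gem_box1, gem_box2 from where it was at the start of the episode above 0.03 m).
Of offcut_bar, offcut_tube, offcut_step only 2 to 3 are there at a start; the rules pass over those that are not, and their reading is None.
Of clamp1, clamp2, clamp3, clamp4 only 3 to 4 are there at a start; the rules pass over those that are not, and their reading is None.
At some moment in a run one of carrier, offcut_bar, offcut_tube, offcut_step may be knocked a few centimetres aside while the robot is not near it.
It also fails if it takes over 210 s, if anything falls off the work surface, if the arm or the gripper's body presses on something with over 40 N, if the wrist force passes 120 N, or if a joint passes its speed limit or range.

ROBOT

A 6-joint arm with a two-finger parallel gripper is mounted at the origin on the work surface. World frame = base frame: x ahead of the robot, y to its left, z up, the work surface at z = 0. Lengths are in m, angles in degrees, forces in N, time in s.
With the tool pointing down it reaches from about 0.35 to 0.975 m from the base axis. Payload 4.9 kg.
Tool frame: the origin (TCP) lies between the finger pads; the fingertips stand 25 mm ahead of it and the grasp point (between the pads) lies 6 mm ahead of it (manip.tcp_to_tips is the distance from the TCP to the fingertips, in m); z points along the fingers, y is the line along which they close (so a half turn about z gives the same grasp; the last joint's range is limited). The gripper opens to 85 mm and grips with 20 to 120 N. Pads are 22 mm wide; open, the fingers measure 114 mm over their backs; the gripper's body (76 mm by 85 mm) begins 54 mm behind the grasp point. The pads swing forward as they close: fully open they stand 13 mm farther back than shut.
Start: joints at [-75.287, 3.019, 92.412, -0, 84.569, -6.818], TCP at [0.229, -0.581, 0.256] pointing down, gripper open.
Joint ranges: [-172.51, 172.51], [-57.92, 126.97], [3.15, 148.05], [-58.71, 238.71], [5.1, 150.11], [-179.66, 179.66]. Speed limits (degrees/s): [147.25, 147.25, 180, 180, 180, 180].

INTERFACE

Orientations are given as a 3x3 rotation matrix whose columns are the frame's x, y, z axes.
In Python, from plant import manip, grab_frame, calibration, models gives the robot as it stands.
- The arm moves only by the tool send_rows, never from a script. Its argument "steps" is a list of rows, each a list of 2 entries, a list of its own where there are three numbers: the shift along the tool's x, y, z normalised to -1 to 1, where 1 is 0.15 m, then the turn about the tool's z normalised to -1 to 1, where 1 is 90 degrees. A call has 1 to 8 rows; each row is the pose to reach, as a shift and turn from the pose commanded when the call began, along the tool's axes at that moment; what a row does not reach only later rows make up. A row lasts 1/12 s, in which the tool goes at most 41.7 mm and 7.16 degrees, less where a joint would pass 70% of its speed; a pose out of reach is approached as far as the arm can. A call with a number of a shift or a turn outside -1 to 1 is refused whole. A call with a gripper value outside its range is refused whole. "grip" is the opening, from 0 (shut) to 1 (fully open), set as the call begins (left out, the last holds). The fingers move at their own pace and stop on an object; "grip_force" is the grip in N (left out, the last holds). Time passes only in rows, so rows that repeat a pose let the fingers close. It gives the time, the measured TCP pose, the force, the opening and the grip force at its end, in the units of the state.
- manip.observe(): the state, without advancing time (a new reading comes with each control period).
- grab_frame(name): name is "side" or "top" or "wrist"; returns the picture (480x640x3 uint8, blue, green, red); there is no depth.
- calibration(name): a dict with "fov_y" (degrees; the focal length in pixels is half the picture's height over the tangent of half this angle, whatever the lens; pixels are square), "cx", "cy" (the principal point, pixels), "distortion" ([k1, k2, p1, p2, k3] as OpenCV has them; the pictures are not rectified), "cam_to_world" (4x4, takes a point from camera to world coordinates); the wrist camera has in their place "T_tool_cam" (4x4, takes a point from camera to tool coordinates, whose origin is the TCP and whose axes are the flange's). Camera axes: x right, y up, looking along -z (the intrinsics and any distortion apply to the point x, -y, -z); pixel columns grow to the right and rows downward; lengths in m; the calibration is good to about 2 mm. A picture is of the moment at which its call begins: read the wrist's pose just before it. calibration takes no time and is no camera call.
- manip.job_done(): hands the job in; it is judged then, once.
Trained networks look in the newest picture that a camera, given by its name, has taken for a name from the list of things; names that differ only in an ending like _2 or _b are one class to them, and where a whole thing is asked for, a point or a joint stands for the part that bears it (a point fixed in the world has none). Each returns a list of dicts, best first, with "p" (0 to 1); they miss things now and then, are a little off and sometimes report something else, mostly with a low value. They report only what shows in the picture. A call takes as long as a camera call.
- models.find_in(camera, target): "position" ([x, y, z] in m, in world coordinates, good to about 4 mm: the middle of the surface that is visible of it).
- models.tip_of(camera, target): "position" ([x, y, z] in m, in world coordinates, good to about 4 mm: a listed point, or the origin of a listed thing).
The state is a dict: "time": time; "q": joint angles; "dq": joint speeds; "effort": joint torques, N m; "tcp_pos": TCP position; "tcp_rot": TCP orientation; "contact_force": force on the tool from outside, world axes, zero at the start; "wrist_torque": the same for the moment, N m; "grip_width": finger opening in m; "grip_force": force on a finger pad.
Only numpy, scipy, OpenCV 4.12 (cv2) and the standard library are available. Lean on these libraries where they do the work, as an engineer would, in place of code of your own. Each camera call takes 0.05 s, during which the arm holds its last target. There are 200 camera calls.

## Working session

There is one attempt and no reset: what is moved stays moved. The work goes in short steps, Python scripts to look and compute and a tool call to move; the robot and the scene stay as the last step left them, time stands still between calls to the robot, and variables do not carry over. Pictures are saved under pics/ and viewed, at most 14 in all, crops included, and the job is handed in when it is done.

Besides the shell and the picture viewer there is one more tool, called after ">>>" by a JSON object that holds its "fn" and its "kwargs", one argument or row to a line. send_rows: Moves the arm, as the interface text tells. Scaled input: -1 to 1 covers 0.15 m each way for a shift and 90 degrees each way for a turn. Its arguments: {"type":"object","properties":{"steps":{"type":"array","items":{"type":"array"}},"grip":{"type":"number"},"grip_force":{"type":"number"}},"required":["steps"]}

```bash
mkdir -p pics; ls; cat > h.py <<'E'
import numpy as np, cv2
from plant import manip, grab_frame, calibration, models
np.set_printoptions(precision=4,suppress=True)
E
python3 - <<'E'
from h import *
for c in("top","side"):
    cv2.imwrite(f"pics/{c}0.png",grab_frame(c))
    cal=calibration(c);print(c,cal)
for c in("top","side"):
  for n in ["pallet","slot_neg","slot_pos","carrier","carrier_wax","stand","tray","clamp1","clamp1_toe","offcut_bar","offcut_tube","offcut_step","oil_bottle","jar","gem_box1","calipers","bench_brush"]:
    print(c,n,[(np.round(d["position"],3).tolist(),round(d["p"],2)) for d in models.tip_of(c,n)[:5]])
s=manip.observe();print(s)
E
```

```text
pics
top {'fov_y': 46.87069391744226, 'cx': 318.6277034365224, 'cy': 249.37906267427746, 'distortion': array([0.0331, 0.    , 0.    , 0.    , 0.    ]), 'cam_to_world': array([[-0.0095,  0.9902, -0.139 ,  0.3689],
       [-0.9999, -0.0107, -0.0082,  0.0142],
       [-0.0097,  0.1389,  0.9903,  1.1932],
       [ 0.    ,  0.    ,  0.    ,  1.    ]])}
side {'fov_y': 46.75293636539582, 'cx': 321.95944197354936, 'cy': 245.75144166335693, 'distortion': array([-0.0822,  0.    ,  0.    ,  0.    ,  0.    ]), 'cam_to_world': array([[-0.9328,  0.2343, -0.274 ,  0.1464],
       [-0.36  , -0.6437,  0.6753,  0.9727],
       [-0.0182,  0.7285,  0.6848,  1.0493],
       [ 0.    ,  0.    ,  0.    ,  1.    ]])}
top pallet [([0.506, -0.123, 0.001], 0.63)]
top slot_neg [([0.429, -0.118, 0.04], 0.76)]
top slot_pos [([0.588, -0.123, 0.038], 0.82), ([0.482, -0.121, 0.04], 0.28)]
top carrier [([0.555, 0.178, 0.004], 0.67)]
top carrier_wax [([0.556, 0.181, 0.055], 0.95), ([0.556, 0.182, -0.002], 0.2)]
top stand [([0.516, 0.373, -0.003], 0.87), ([0.52, -0.395, 0.001], 0.68)]
top tray [([0.524, -0.395, -0.004],
[... 1894 characters left out ...]
03], 0.53)]
side calipers [([0.314, 0.201, 0.002], 0.97)]
side bench_brush [([0.344, -0.196, 0.004], 0.9), ([0.483, -0.12, 0.042], 0.46)]
{'time': 1.8, 'q': array([-75.2865,   3.0201,  92.4135,   0.002 ,  84.5681,  -6.817 ]), 'dq': array([ 0.0641, -0.0276,  0.0125,  0.0226,  0.0653,  0.0053]), 'effort': array([ -0.0005, -39.3672, -37.0451,  -0.0002,   0.0004,   0.    ]), 'tcp_pos': array([ 0.2294, -0.5814,  0.2563]), 'tcp_rot': array([[ 0.9302,  0.367 ,  0.    ],
       [ 0.367 , -0.9302,  0.    ],
       [ 0.    , -0.    , -1.    ]]), 'contact_force': array([ 0.1327, -0.5322,  0.0751]), 'wrist_torque': array([ 0.0089, -0.0214,  0.0064]), 'grip_force': 0.0, 'grip_width': 0.08564762474716543}
```

View pics/top0.png

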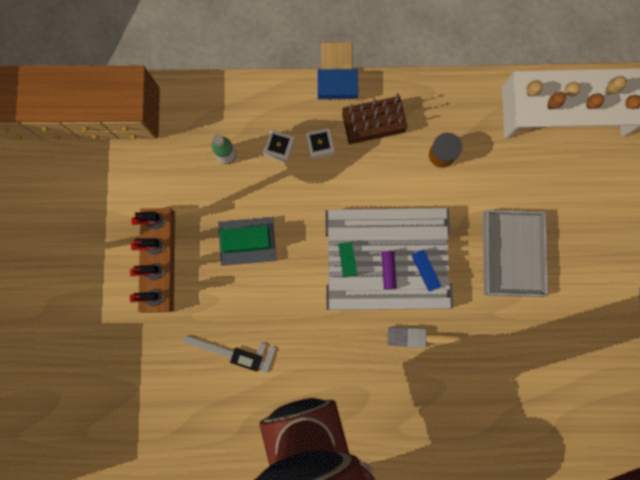

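View pics/side0.png

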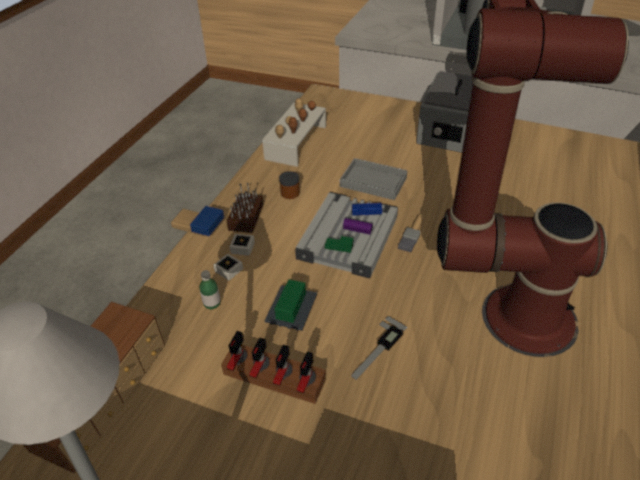

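The top view shows three offcuts on the pallet: step at (348,259), tube at (389,270) and bar at (426,270). All four clamps stand in the rack at (150,215..297), the carrier is at (246,240) and the tray at (515,253). The side view agrees.

```bash
cat >> h.py <<'E'
def cam(name,pose=None):
    c=calibration(name);f=240/np.tan(np.radians(c["fov_y"])/2)
    K=np.array([[f,0,c["cx"]],[0,f,c["cy"]],[0,0,1]])
    if "cam_to_world" in c: T=np.array(c["cam_to_world"])
    else:
        A=np.eye(4);A[:3,:3]=pose[0];A[:3,3]=pose[1];T=A@np.array(c["T_tool_cam"])
    return K,np.array(c["distortion"],float),T
def p2w(C,px,z):
    K,D,T=C;n=cv2.undistortPoints(np.array(px,float).reshape(-1,1,2),K,D)[:,0]
    d=np.c_[n[:,0],-n[:,1],-np.ones(len(n))]@T[:3,:3].T
    return T[:3,3]+d*((z-T[2,3])/d[:,2])[:,None]
def w2p(C,P):
    K,D,T=C;P=(np.atleast_2d(P)-T[:3,3])@T[:3,:3];P=P*[1,-1,-1]
    return cv2.projectPoints(P,np.zeros(3),np.zeros(3),K,D)[0][:,0]
def shot(name):
    s=manip.observe();im=grab_frame(name);return im,cam(name,(s["tcp_rot"],s["tcp_pos"]))
HSV={"bar":((105,100,40),(125,255,255)),"tube":((130,60,30),(165,255,255)),"green":((55,100,30),(85,255,255))}
def blobs(im,C,col,z,minA=60):
    m=cv2.inRange(cv2.cvtColor(im,cv2.COLOR_BGR2HSV),*HSV[col]);out=[]
    for c in cv2.findContours(m,cv2.RETR_EXTERNAL,cv2.CHAIN_APPROX_NONE)[0]:
        if cv2.contourArea(c)<minA: continue
        w=p2w(C,c,z)[:,:2].astype(np.float32)
        (x,y),(a,b),t=cv2.minAreaRect(w*1000)
        if a<b:a,b,t=b,a,t+90
        t=(t+90)%180-90
        out.append((round(x/1000,4),round(y/1000,4),round(a),round(b),round(t,1),[int(v) for v in c.mean((0,1))]))
    return out
def delta(p,yaw=None,s=None):
    "shift/turn numbers to TCP world p and tool-x yaw (deg)"
    s=s or manip.observe();R=np.array(s["tcp_rot"]);d=R.T@(np.array(p)-s["tcp_pos"])/.15
    y0=np.degrees(np.arctan2(R[1,0],R[0,0]));t=None if yaw is None else -((yaw-y0+180)%360-180)/90
    return d.round(3).tolist(),t,y0
E
python3 - <<'E'
from h import *
im,C=shot("top")
print("bar",blobs(im,C,"bar",.055));print("tube",blobs(im,C,"tube",.06));print("green",blobs(im,C,"green",.058))
for n in range(3):
  for c in("top","side"):
    if n: grab_frame(c)
    for k in("offcut_bar","offcut_tube","offcut_step","slot_neg","slot_pos"):
      print(c,k,[(np.round(d["position"],3).tolist(),round(d["p"],2)) for d in models.tip_of(c,k)[:2]])
print(delta([.4,-.3,.25],0), calibration("wrist"))
E
```

```text
bar [(0.4836, -0.1968, 83, 29, 23.3, [425, 269]), (0.8898, -0.0201, 84, 64, -89.1, [337, 83])]
tube [(0.4849, -0.119, 77, 27, 1.3, [388, 269])]
green [(0.5077, -0.0358, 69, 29, 7.6, [347, 258]), (0.5526, 0.1771, 102, 51, -85.4, [244, 238]), (0.7435, 0.2268, 36, 22, -82.7, [222, 149])]
top offcut_bar [([0.483, -0.196, 0.038], 0.87)]
top offcut_tube []
top offcut_step [([0.51, -0.036, 0.044], 0.88)]
top slot_neg [([0.432, -0.119, 0.042], 0.72)]
top slot_pos [([0.59, -0.12, 0.037], 0.95)]
side offcut_bar []
side offcut_tube [([0.484, -0.12, 0.04], 0.84), ([0.313, 0.202, 0.004], 0.71)]
side offcut_step [([0.506, -0.036, 0.042], 0.94)]
side slot_neg [([0.435, -0.124, 0.042], 0.71)]
side slot_pos [([0.587, -0.122, 0.038], 0.9)]
top offcut_bar [([0.483, -0.193, 0.039], 0.86), ([0.523, -0.395, -0.002], 0.73)]
top offcut_tube [([0.484, -0.12, 0.042], 0.56)]
top offcut_step [([0.517, 0.373, -0.0], 0.65), ([0.507, -0.036, 0.045], 0.62)]
top slot_neg [([0.432, -0.121, 0.038], 0.78)]
top slot_pos [([0.589, -0.124, 0.038], 0.64)]
side offcut_bar []
side offcut_tube [([0.486, -0.118, 0.038], 0.92)]
[... 663 characters left out ...]
 ([0.484, -0.12, 0.04], 0.54)]
side offcut_step [([0.508, -0.039, 0.04], 0.76), ([0.537, 0.412, 0.047], 0.33)]
side slot_neg [([0.434, -0.123, 0.041], 0.89), ([0.752, 0.228, 0.001], 0.25)]
side slot_pos [([0.582, -0.124, 0.04], 0.93), ([0.522, -0.388, -0.003], 0.74)]
([1.746, -1.327, 0.042], np.float64(0.23925660140879124), np.float64(21.533094126791223)) {'fov_y': 61.0076536660475, 'cx': 321.9712051193721, 'cy': 237.08177682911835, 'distortion': array([-0.0573,  0.    ,  0.    ,  0.    ,  0.    ]), 'T_tool_cam': array([[-0.0003,  0.9584,  0.2853,  0.0728],
       [ 1.    ,  0.0005, -0.0007,  0.0003],
       [-0.0008,  0.2853, -0.9584, -0.1173],
       [ 0.    ,  0.    ,  0.    ,  1.    ]])}
```

>>> {"fn": "send_rows", "kwargs": {
  "steps": [
    [[0.84,-0.588,0],0],
    [[0.84,-0.588,0],0],
    [[0.84,-0.588,0],0],
    [[0.84,-0.588,0],0]
  ],
  "grip": 0.65
}}

```text
time: 3.88
tcp_pos: [0.3154, -0.4507, 0.2562]
tcp_rot: [[0.93, 0.368, 0.001], [0.368, -0.93, 0.001], [0.001, -0.001, -1.0]]
contact_force: [0.4, -0.4, -0.5]
grip_width: 0.0553
grip_force: 0.0
```

>>> {"fn": "send_rows", "kwargs": {
  "steps": [
    [[0.84,-0.588,0.3],0],
    [[0.84,-0.588,0.3],0],
    [[0.84,-0.588,0.3],0],
    [[0.84,-0.588,0.3],0]
  ]
}}

```text
time: 4.22
tcp_pos: [0.3999, -0.3225, 0.2107]
tcp_rot: [[0.93, 0.367, 0.0], [0.367, -0.93, 0.0], [0.0, -0.0, -1.0]]
contact_force: [0.5, 0.1, -0.0]
grip_width: 0.0552
grip_force: 0.0
```

>>> {"fn": "send_rows", "kwargs": {
  "steps": [
    [[0.837,-0.587,0.34],-0.02],
    [[0.837,-0.587,0.34],-0.02],
    [[0.837,-0.587,0.34],-0.02],
    [[0.837,-0.587,0.34],-0.02],
    [[0.837,-0.587,0.34],-0.02],
    [[0.837,-0.587,0.34],-0.02],
    [[0.837,-0.587,0.34],-0.02]
  ]
}}

```text
time: 4.8
tcp_pos: [0.4836, -0.197, 0.1606]
tcp_rot: [[0.918, 0.397, 0.0], [0.397, -0.918, -0.001], [-0.0, 0.001, -1.0]]
contact_force: [-0.4, -1.3, -0.1]
grip_width: 0.0554
grip_force: 0.0
```

```bash
python3 - <<'E'
from h import *
im,C=shot("wrist");cv2.imwrite("pics/w1.png",im)
print("bar",blobs(im,C,"bar",.064));print("tube",blobs(im,C,"tube",.06))
print(manip.observe()["grip_width"],delta([.4836,-.1968,.068],23.3))
E
```

```text
bar [(0.4849, -0.1967, 87, 25, 23.5, [321, 246])]
tube [(0.4836, -0.122, 84, 28, 2.0, [197, 190])]
0.055722182981034415 ([0.002, -0.006, 0.62], np.float64(-0.00012869576995026616), np.float64(23.28841738070447))
```

View pics/w1.png

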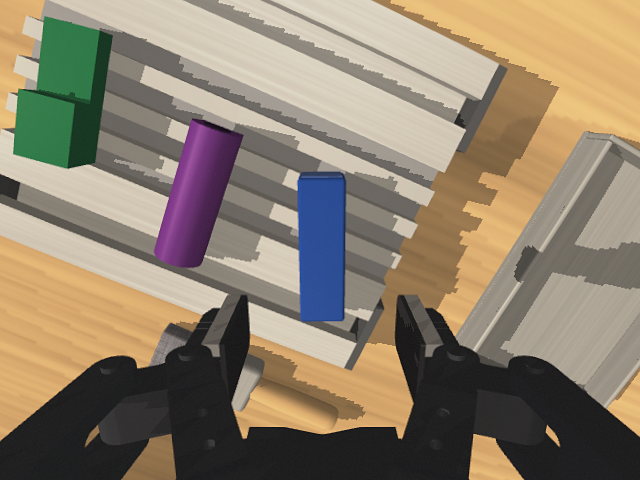

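The wrist view shows the bar centred at (321,246) between the fingers, with the tube at (197,190), the step at (65,95) and the brush low at (200,370). The measurements agree.

>>> {"fn": "send_rows", "kwargs": {
  "steps": [
    [[0.008,-0.005,0.62],0],
    [[0.008,-0.005,0.62],0],
    [[0.008,-0.005,0.62],0],
    [[0.008,-0.005,0.62],0],
    [[0.008,-0.005,0.62],0]
  ]
}}

```text
time: 5.27
tcp_pos: [0.4844, -0.1967, 0.0683]
tcp_rot: [[0.919, 0.395, 0.0], [0.395, -0.919, -0.0], [0.0, 0.0, -1.0]]
contact_force: [1.1, -0.1, 0.3]
grip_width: 0.0555
grip_force: 0.0
```

>>> {"fn": "send_rows", "kwargs": {
  "steps": [
    [[0,0,0],0],
    [[0,0,0],0],
    [[0,0,0],0],
    [[0,0,0],0],
    [[0,0,0],0],
    [[0,0,0],0]
  ],
  "grip": 0,
  "grip_force": 40
}}

```text
time: 5.77
tcp_pos: [0.4861, -0.1968, 0.0702]
tcp_rot: [[0.918, 0.396, 0.004], [0.396, -0.918, -0.003], [0.003, 0.004, -1.0]]
contact_force: [-0.5, 0.2, 6.2]
grip_width: 0.0251
grip_force: 41.2
```

>>> {"fn": "send_rows", "kwargs": {
  "steps": [
    [[0,0,-0.3],0],
    [[0,0,-0.6],0],
    [[0,0,-0.6],0],
    [[0,0,-0.6],0]
  ]
}}

```text
time: 6.1
tcp_pos: [0.487, -0.1971, 0.1628]
tcp_rot: [[0.918, 0.396, 0.009], [0.396, -0.918, -0.005], [0.006, 0.008, -1.0]]
contact_force: [-0.6, -0.3, -1.1]
grip_width: 0.025
grip_force: 40.3
```

>>> {"fn": "send_rows", "kwargs": {
  "steps": [
    [[-0.2,0.8,0],0],
    [[-0.2,0.8,0],0],
    [[-0.2,0.8,0],0],
    [[-0.2,0.8,0],0]
  ]
}}

```text
time: 6.43
tcp_pos: [0.504, -0.3229, 0.1558]
tcp_rot: [[0.92, 0.392, -0.001], [0.392, -0.92, -0.002], [-0.002, 0.001, -1.0]]
contact_force: [-1.0, -0.2, 0.4]
grip_width: 0.0253
grip_force: 40.3
```

>>> {"fn": "send_rows", "kwargs": {
  "steps": [
    [[-0.17,0.7,0],0.259],
    [[-0.17,0.7,0],0.259],
    [[-0.17,0.7,0],0.259],
    [[-0.17,0.7,0],0.259],
    [[-0.17,0.7,0.64],0.259],
    [[-0.17,0.7,0.64],0.259],
    [[-0.17,0.7,0.64],0.259],
    [[-0.17,0.7,0.64],0.259]
  ]
}}

```text
time: 7.1
tcp_pos: [0.5188, -0.4203, 0.0538]
tcp_rot: [[1.0, 0.0, -0.009], [0.0, -1.0, 0.01], [-0.009, -0.01, -1.0]]
contact_force: [0.5, 0.5, -0.5]
grip_width: 0.0252
grip_force: 40.3
```

>>> {"fn": "send_rows", "kwargs": {
  "steps": [
    [[0,0,0],0],
    [[0,0,0],0],
    [[0,0,0],0],
    [[0,0,-0.65],0],
    [[0,0,-0.65],0],
    [[0,0,-0.65],0]
  ],
  "grip": 0.55
}}

```text
time: 7.6
tcp_pos: [0.5256, -0.4271, 0.1691]
tcp_rot: [[1.0, 0.001, 0.01], [0.001, -1.0, -0.01], [0.01, 0.01, -1.0]]
contact_force: [1.3, 0.3, 2.6]
grip_width: 0.047
grip_force: 0.0
```

>>> {"fn": "send_rows", "kwargs": {
  "steps": [
    [[-0.12,-1,0],0],
    [[-0.12,-1,0],0],
    [[-0.12,-1,0],0],
    [[-0.12,-1,0],0]
  ]
}}

```text
time: 7.93
tcp_pos: [0.5047, -0.2718, 0.1613]
tcp_rot: [[1.0, 0.001, 0.003], [0.001, -1.0, -0.001], [0.003, 0.001, -1.0]]
contact_force: [-0.3, 0.1, 0.1]
grip_width: 0.0469
grip_force: 0.0
```

>>> {"fn": "send_rows", "kwargs": {
  "steps": [
    [[-0.12,-1,0],-0.02],
    [[-0.12,-1,0],-0.02],
    [[-0.12,-1,0],-0.02],
    [[-0.12,-1,0],-0.02],
    [[-0.12,-1,0],-0.02],
    [[-0.12,-1,0],-0.02],
    [[-0.12,-1,0],-0.02],
    [[-0.12,-1,0],-0.02]
  ]
}}

```text
time: 8.6
tcp_pos: [0.4871, -0.1254, 0.1601]
tcp_rot: [[1.0, 0.031, 0.002], [0.031, -1.0, -0.001], [0.002, 0.001, -1.0]]
contact_force: [-0.5, 0.9, -0.2]
grip_width: 0.0473
grip_force: 0.0
```

```bash
python3 - <<'E'
from h import *
im,C=shot("wrist");cv2.imwrite("pics/w2.png",im)
b=blobs(im,C,"tube",.06);print(b,blobs(im,C,"green",.06))
im,C=shot("top");print("bar",blobs(im,C,"bar",.028),"tube",blobs(im,C,"tube",.06))
print(delta([b[0][0],b[0][1],.075],b[0][4]))
E
```

```text
[(0.4838, -0.1207, 85, 27, 1.9, [312, 250])] [(0.5073, -0.0374, 75, 40, 7.7, [164, 207])]
bar [(0.5181, -0.4198, 81, 31, -0.5, [529, 254]), (0.9034, -0.0213, 86, 65, 89.5, [337, 83])] tube [(0.4663, -0.1191, 39, 27, -0.6, [388, 279])]
([-0.019, -0.032, 0.562], np.float64(-0.0018724181943892088), np.float64(1.7314823625049849))
```

>>> {"fn": "send_rows", "kwargs": {
  "steps": [
    [[-0.019,-0.032,0.56],0],
    [[-0.019,-0.032,0.56],0],
    [[-0.019,-0.032,0.56],0],
    [[-0.019,-0.032,0.56],0],
    [[-0.019,-0.032,0.56],0]
  ]
}}

```text
time: 9.12
tcp_pos: [0.4843, -0.1204, 0.0763]
tcp_rot: [[1.0, 0.031, 0.001], [0.031, -1.0, -0.001], [0.001, 0.001, -1.0]]
contact_force: [0.4, 1.0, 0.9]
grip_width: 0.0468
grip_force: 0.0
```

>>> {"fn": "send_rows", "kwargs": {
  "steps": [
    [[0,0,0],0],
    [[0,0,0],0],
    [[0,0,0],0],
    [[0,0,0],0],
    [[0,0,0],0],
    [[0,0,0],0]
  ],
  "grip": 0
}}

```text
time: 9.62
tcp_pos: [0.4856, -0.1206, 0.0782]
tcp_rot: [[0.999, 0.032, 0.005], [0.032, -0.999, -0.003], [0.005, 0.003, -1.0]]
contact_force: [-1.2, 0.1, 7.3]
grip_width: 0.0259
grip_force: 39.7
```

>>> {"fn": "send_rows", "kwargs": {
  "steps": [
    [[0,0,-0.3],0],
    [[0,0,-0.6],0],
    [[0,0,-0.6],0],
    [[0,0,-0.6],0]
  ]
}}

```text
time: 9.95
tcp_pos: [0.4864, -0.1207, 0.1706]
tcp_rot: [[0.999, 0.032, 0.01], [0.032, -0.999, -0.004], [0.01, 0.004, -1.0]]
contact_force: [0.2, -0.8, -1.1]
grip_width: 0.0259
grip_force: 39.8
```

>>> {"fn": "send_rows", "kwargs": {
  "steps": [
    [[0.1,0.9,0],0],
    [[0.1,0.9,0],0],
    [[0.1,0.9,0],0],
    [[0.1,0.9,0],0]
  ]
}}

```text
time: 10.28
tcp_pos: [0.5024, -0.2583, 0.1639]
tcp_rot: [[1.0, 0.029, -0.001], [0.029, -1.0, -0.002], [-0.001, 0.002, -1.0]]
contact_force: [-0.1, 0.4, -0.4]
grip_width: 0.0263
grip_force: 39.8
```

>>> {"fn": "send_rows", "kwargs": {
  "steps": [
    [[0.085,0.888,0],0.02],
    [[0.085,0.888,0],0.02],
    [[0.085,0.888,0],0.02],
    [[0.085,0.888,0.3],0.02],
    [[0.085,0.888,0.67],0.02],
    [[0.085,0.888,0.67],0.02],
    [[0.085,0.888,0.67],0.02],
    [[0.085,0.888,0.67],0.02]
  ]
}}

```text
time: 10.95
tcp_pos: [0.5183, -0.3852, 0.0618]
tcp_rot: [[1.0, 0.0, -0.004], [0.0, -1.0, 0.004], [-0.004, -0.004, -1.0]]
contact_force: [0.1, -0.4, 0.3]
grip_width: 0.0263
grip_force: 39.9
```

>>> {"fn": "send_rows", "kwargs": {
  "steps": [
    [[0,0,0],0],
    [[0,0,0],0],
    [[0,0,0],0],
    [[0,0,-0.65],0],
    [[0,0,-0.65],0],
    [[0,0,-0.65],0]
  ],
  "grip": 0.55
}}

```text
time: 11.45
tcp_pos: [0.5225, -0.3891, 0.1709]
tcp_rot: [[1.0, 0.001, 0.009], [0.001, -1.0, -0.009], [0.009, 0.009, -1.0]]
contact_force: [1.1, -0.8, 1.9]
grip_width: 0.047
grip_force: 0.0
```

>>> {"fn": "send_rows", "kwargs": {
  "steps": [
    [[0,-1,0],0],
    [[0,-1,0],0],
    [[0,-1,0],0],
    [[0,-1,0],0]
  ]
}}

```text
time: 11.78
tcp_pos: [0.5198, -0.2338, 0.1635]
tcp_rot: [[1.0, 0.002, 0.003], [0.002, -1.0, -0.0], [0.003, 0.0, -1.0]]
contact_force: [0.4, 0.1, -0.0]
grip_width: 0.0471
grip_force: 0.0
```

>>> {"fn": "send_rows", "kwargs": {
  "steps": [
    [[0,-1,0],-0.08],
    [[0,-1,0],-0.08],
    [[0,-1,0],-0.08],
    [[0,-1,0],-0.08],
    [[0,-1,0],-0.08],
    [[0,-1,0],-0.08],
    [[0,-1,0],-0.08]
  ]
}}

```text
time: 12.37
tcp_pos: [0.5201, -0.0872, 0.1631]
tcp_rot: [[0.992, 0.126, 0.002], [0.126, -0.992, -0.001], [0.002, 0.001, -1.0]]
contact_force: [-0.4, -1.1, 0.3]
grip_width: 0.0471
grip_force: 0.0
```

```bash
python3 - <<'E'
from h import *
im,C=shot("wrist");cv2.imwrite("pics/w3.png",im)
print(blobs(im,C,"green",.068),blobs(im,C,"green",.054))
print([(np.round(d["position"],3).tolist(),round(d["p"],2)) for d in models.tip_of("wrist","offcut_step")[:2]])
im,C=shot("top");print("bar",blobs(im,C,"bar",.028),"tube",blobs(im,C,"tube",.03))
b=blobs(im,C,"green",.06);print(b)
print(delta([.508,-.036,.075],7.7))
E
```

```text
[(0.5113, -0.0377, 76, 34, 7.5, [232, 253])] [(0.506, -0.035, 81, 36, 7.5, [232, 253])]
[([0.509, -0.036, 0.044], 0.67)]
bar [(0.5191, -0.4199, 83, 31, -0.7, [529, 254]), (0.9034, -0.0213, 86, 65, 89.5, [337, 83])] tube [(0.5192, -0.3826, 79, 29, 0.5, [511, 253])]
[(0.5521, 0.1769, 102, 50, -84.8, [244, 238])]
([-0.035, -0.354, 0.582], np.float64(-0.006378364067341143), np.float64(7.125947233939305))
```

View pics/w3.png

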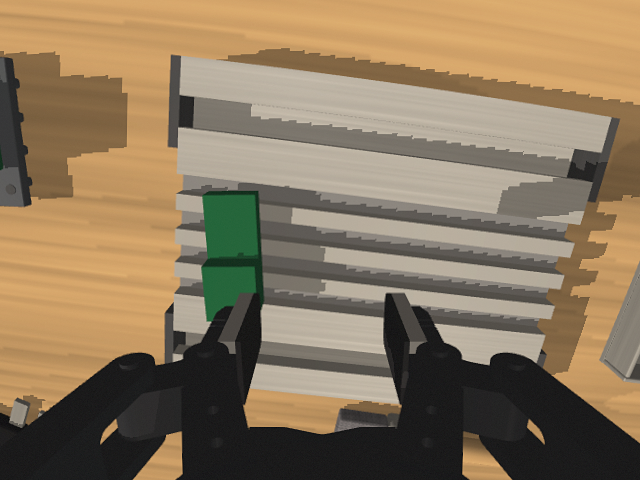

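The pallet shows four keyways and two T-slots. The step is at (232,253) with its high part toward the robot, and the bar and tube are now in the tray.

>>> {"fn": "send_rows", "kwargs": {
  "steps": [
    [[-0.11,-0.35,0],0],
    [[-0.11,-0.35,0],0],
    [[-0.11,-0.35,0.2],0],
    [[-0.11,-0.35,0.582],0],
    [[-0.11,-0.35,0.582],0],
    [[-0.11,-0.35,0.582],0],
    [[-0.11,-0.35,0.582],0]
  ]
}}

```text
time: 13.1
tcp_pos: [0.496, -0.0371, 0.0738]
tcp_rot: [[0.992, 0.125, -0.002], [0.125, -0.992, 0.0], [-0.002, -0.001, -1.0]]
contact_force: [1.2, 0.2, 0.5]
grip_width: 0.0466
grip_force: 0.0
```

>>> {"fn": "send_rows", "kwargs": {
  "steps": [
    [[0,0,0],0],
    [[0,0,0],0],
    [[0,0,0],0],
    [[0,0,0],0],
    [[0,0,0],0],
    [[0,0,0],0]
  ],
  "grip": 0
}}

```text
time: 13.6
tcp_pos: [0.4984, -0.0373, 0.0769]
tcp_rot: [[0.992, 0.126, 0.004], [0.126, -0.992, -0.001], [0.004, 0.002, -1.0]]
contact_force: [-0.1, -1.0, 5.6]
grip_width: 0.0293
grip_force: 41.0
```

>>> {"fn": "send_rows", "kwargs": {
  "steps": [
    [[0,0,-0.3],0],
    [[0,0,-0.6],0],
    [[0,0,-0.6],0],
    [[0,0,-0.6],0]
  ]
}}

```text
time: 13.93
tcp_pos: [0.4993, -0.0372, 0.1694]
tcp_rot: [[0.992, 0.126, 0.009], [0.126, -0.992, -0.002], [0.009, 0.003, -1.0]]
contact_force: [-0.3, -0.1, -0.7]
grip_width: 0.0296
grip_force: 40.2
```

>>> {"fn": "send_rows", "kwargs": {
  "steps": [
    [[-0.1,0.8,0],0],
    [[-0.1,0.8,0],0],
    [[-0.1,0.8,0],0],
    [[-0.1,0.8,0],0]
  ]
}}

```text
time: 14.27
tcp_pos: [0.4958, -0.1624, 0.1631]
tcp_rot: [[0.993, 0.121, -0.002], [0.121, -0.993, -0.002], [-0.002, 0.002, -1.0]]
contact_force: [0.3, -0.1, 0.7]
grip_width: 0.0291
grip_force: 40.3
```

>>> {"fn": "send_rows", "kwargs": {
  "steps": [
    [[-0.1,0.8,0],0],
    [[-0.1,0.8,0],0],
    [[-0.1,0.8,0],0],
    [[-0.1,0.8,0],0]
  ]
}}

```text
time: 14.6
tcp_pos: [0.4959, -0.2835, 0.163]
tcp_rot: [[0.993, 0.121, -0.002], [0.121, -0.993, -0.001], [-0.002, 0.001, -1.0]]
contact_force: [0.5, 0.2, -0.3]
grip_width: 0.0291
grip_force: 40.3
```

>>> {"fn": "send_rows", "kwargs": {
  "steps": [
    [[0.006,0.512,0],0.08],
    [[0.006,0.512,0],0.08],
    [[0.006,0.512,0],0.08],
    [[0.006,0.512,0.3],0.08],
    [[0.006,0.512,0.67],0.08],
    [[0.006,0.512,0.67],0.08],
    [[0.006,0.512,0.67],0.08],
    [[0.006,0.512,0.67],0.08]
  ]
}}

```text
time: 15.27
tcp_pos: [0.5066, -0.3533, 0.0622]
tcp_rot: [[1.0, 0.001, -0.003], [0.001, -1.0, 0.003], [-0.003, -0.003, -1.0]]
contact_force: [0.4, -0.3, 1.0]
grip_width: 0.0289
grip_force: 40.4
```

>>> {"fn": "send_rows", "kwargs": {
  "steps": [
    [[0,0,0],0],
    [[0,0,0],0],
    [[0,0,0],0],
    [[0,0,-0.65],0],
    [[0,0,-0.65],0],
    [[0,0,-0.65],0]
  ],
  "grip": 0.55
}}

```text
time: 15.77
tcp_pos: [0.5102, -0.3568, 0.1697]
tcp_rot: [[1.0, 0.001, 0.009], [0.001, -1.0, -0.008], [0.009, 0.008, -1.0]]
contact_force: [0.7, -0.9, 1.5]
grip_width: 0.0467
grip_force: 0.0
```

>>> {"fn": "send_rows", "kwargs": {
  "steps": [
    [[-0.12,-0.8,-0.3],0],
    [[-0.12,-0.8,-0.3],0],
    [[-0.12,-0.8,-0.3],0],
    [[-0.12,-0.8,-0.3],0]
  ]
}}

```text
time: 16.1
tcp_pos: [0.4902, -0.231, 0.2108]
tcp_rot: [[1.0, 0.004, 0.005], [0.004, -1.0, -0.001], [0.005, 0.001, -1.0]]
contact_force: [-0.2, -0.5, -0.1]
grip_width: 0.0471
grip_force: 0.0
```

>>> {"fn": "send_rows", "kwargs": {
  "steps": [
    [[-0.12,-0.77,-0.3],0],
    [[-0.12,-0.77,-0.3],0],
    [[-0.12,-0.77,-0.3],0],
    [[-0.12,-0.77,-0.3],0],
    [[-0.12,-0.77,-0.3],0],
    [[-0.12,-0.77,-0.3],0],
    [[-0.12,-0.77,-0.3],0],
    [[-0.12,-0.77,-0.3],0]
  ]
}}

```text
time: 16.77
tcp_pos: [0.4712, -0.1202, 0.2507]
tcp_rot: [[1.0, -0.001, -0.001], [-0.001, -1.0, 0.0], [-0.001, -0.0, -1.0]]
contact_force: [0.3, 0.5, -0.1]
grip_width: 0.0467
grip_force: 0.0
```

```bash
python3 - <<'E'
from h import *
im,C=shot("wrist");cv2.imwrite("pics/w4.png",im);np.savez("w4.npz",im=im,K=C[0],D=C[1],T=C[2])
for k in("slot_neg","slot_pos","pallet"):print(k,[(np.round(d["position"],3).tolist(),round(d["p"],2)) for d in models.tip_of("wrist",k)[:2]])
im,C=shot("top");print("bar",blobs(im,C,"bar",.028),"tube",blobs(im,C,"tube",.03),blobs(im,C,"green",.03))
s=manip.observe();print(s["tcp_pos"],s["q"])
E
```

```text
slot_neg [([0.437, -0.124, 0.041], 0.89)]
slot_pos [([0.584, -0.125, 0.04], 0.58), ([0.314, 0.203, -0.001], 0.37)]
pallet [([0.514, -0.122, 0.0], 0.93)]
bar [(0.5181, -0.4199, 81, 31, -0.7, [529, 254]), (0.9034, -0.0213, 86, 65, 89.5, [337, 83])] tube [(0.5191, -0.3826, 78, 30, 0.9, [512, 254])] [(0.5163, -0.3534, 68, 35, -0.6, [497, 255]), (0.5572, 0.1813, 104, 52, -85.5, [244, 238])]
[ 0.4713 -0.1197  0.251 ] [-23.0237 -16.3576 110.7     -0.0009  85.7104  67.0129]
```

View pics/w4.png

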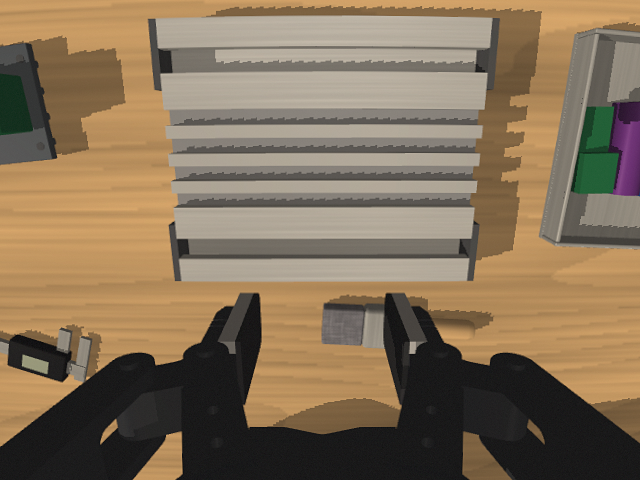

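All three offcuts lie in the tray. In this view the pallet is clear, with rib edges between rows 125 and 235. Next is an edge fit for the exact pallet pose.

```bash
cat > fit.py <<'E'
from h import *
from scipy.optimize import least_squares
# top-surface edges: (x mm, side on which the bright top lies)
ED=[(-105,1),(-84,-1),(-66,1),(-39,-1),(-27,1),(-17,-1),(-5,1),(5,-1),(17,1),(27,-1),(39,1),(66,-1),(84,1),(105,-1)]
def fitp(im,C,x0,z=.04,r=7):
    g=cv2.GaussianBlur(cv2.cvtColor(im,cv2.COLOR_BGR2GRAY),(3,3),0).astype(float);x=np.array(x0,float)
    for it in range(3):
        pts=[]
        for e,sg in ED:
            for y in np.arange(-.105,.106,.005):
                c,s=np.cos(x[2]),np.sin(x[2])
                ex=np.arange(-r,r+.01,.25)/1000
                L=np.c_[e/1000+ex,np.full(len(ex),y)]
                W=np.c_[x[0]+c*L[:,0]-s*L[:,1],x[1]+s*L[:,0]+c*L[:,1],np.full(len(ex),z)]
                p=w2p(C,W).astype(np.float32)
                if p.min()<2 or p[:,0].max()>637 or p[:,1].max()>477: continue
                v=cv2.remap(g.astype(np.float32),p[:,:1],p[:,1:],cv2.INTER_LINEAR)[:,0]
                d=np.gradient(v)*sg;d=np.convolve(d,np.ones(3)/3,'same')[2:-2];i=d.argmax()
                if d[i]>2: pts.append((ex[2:-2][i],y,e))
        pts=np.array(pts)
        # offset = dx' - y*dyaw
        f=least_squares(lambda q:(q[0]-pts[:,1]*q[1]-pts[:,0])*1000,[0,0],loss="soft_l1",f_scale=.5)
        x[0]+=np.cos(x[2])*f.x[0];x[1]+=np.sin(x[2])*f.x[0];x[2]+=f.x[1];r=max(4,r-2)
    res=pts[:,0]-(f.x[0]-pts[:,1]*f.x[1])
    print("n",len(pts),"med|res| mm",np.median(abs(res))*1e3,"per edge",[(int(e),round(np.median(res[pts[:,2]==e])*1e3,1)) for e in np.unique(pts[:,2])])
    return x
E
python3 - <<'E'
from fit import *
d=np.load("w4.npz");C=(d["K"],d["D"],d["T"])
x=fitp(d["im"],C,[.510,-.122,0]);print("wrist",x[:2],np.degrees(x[2]))
for c in("top","side"):
    im,C2=shot(c);x2=fitp(im,C2,[.510,-.122,0]);print(c,x2[:2],np.degrees(x2[2]))
# end caps corners (outer) picked from picture: far-left/right, near
print(p2w(C,[[163,72],[487,72],[176,237],[473,237]],.04))
E
```

```text
n 602 med|res| mm 0.035348613850773224 per edge [(-105, np.float64(-0.0)), (-84, np.float64(-0.0)), (-66, np.float64(-0.0)), (-39, np.float64(0.2)), (-27, np.float64(-0.0)), (-17, np.float64(-0.0)), (-5, np.float64(-0.0)), (5, np.float64(-0.0)), (17, np.float64(-0.0)), (27, np.float64(-0.0)), (39, np.float64(-0.0)), (66, np.float64(-0.0)), (84, np.float64(-0.0)), (105, np.float64(-0.0))]
wrist [ 0.5112 -0.122 ] 0.00254235902497116
n 95 med|res| mm 0.9784838160452373 per edge [(-105, np.float64(0.3)), (-84, np.float64(0.7)), (-39, np.float64(-0.6)), (-27, np.float64(-0.3)), (-17, np.float64(-0.1)), (5, np.float64(-1.2)), (17, np.float64(-3.7)), (27, np.float64(0.4)), (66, np.float64(-2.5)), (84, np.float64(0.0)), (105, np.float64(1.3))]
top [ 0.5099 -0.122 ] -0.7124570065554479Traceback (most recent call last):
  File "<stdin>", line 5, in <module>
  File "fit.py", line 22, in fitp
    f=least_squares(lambda q:(q[0]-pts[:,1]*q[1]-pts[:,0])*1000,[0,0],loss="soft_l1",f_scale=.5)
    return func(*args, **kwargs)
    vector_fun = VectorFunction(
        fun_wrapped,
    ...<6 lines>...
        workers=workers
    )
    self._update_fun()
    ~~~~~~~~~~~~~~~~^^
    self.f = self.fun_wrapped(xp_copy(self.x))
             ~~~~~~~~~~~~~~~~^^^^^^^^^^^^^^^^^
    return np.atleast_1d(self.fun(x))
                         ~~~~~~~~^^^
    return self.f(x, *self.args, **self.kwargs)
           ~~~~~~^^^^^^^^^^^^^^^^^^^^^^^^^^^^^^
  File "fit.py", line 22, in <lambda>
    f=least_squares(lambda q:(q[0]-pts[:,1]*q[1]-pts[:,0])*1000,[0,0],loss="soft_l1",f_scale=.5)
                                   ~~~^^^^^
IndexError: too many indices for array: array is 1-dimensional, but 2 were indexed
```

>>> {"fn": "send_rows", "kwargs": {
  "steps": [
    [[0.265,0.333,0],-0.5],
    [[0.265,0.333,0],-0.5],
    [[0.265,0.333,0],-0.5],
    [[0.265,0.333,0],-0.5],
    [[0.265,0.333,0],-0.5],
    [[0.265,0.333,0],-0.5],
    [[0.265,0.333,0],-0.5],
    [[0.265,0.333,0],-0.5]
  ]
}}

```text
time: 17.78
tcp_pos: [0.5112, -0.1692, 0.2514]
tcp_rot: [[0.707, 0.708, -0.0], [0.708, -0.707, 0.0], [-0.0, -0.0, -1.0]]
contact_force: [0.0, 0.4, -0.2]
grip_width: 0.0471
grip_force: 0.0
```

>>> {"fn": "send_rows", "kwargs": {
  "steps": [
    [[0,0,0],-0.5],
    [[0,0,0],-0.5],
    [[0,0,0],-0.5],
    [[0,0,0],-0.5],
    [[0,0,0],-0.5],
    [[0,0,0],-0.5],
    [[0,0,0],-0.5],
    [[0,0,0],-0.5]
  ]
}}

```text
time: 18.45
tcp_pos: [0.5112, -0.1691, 0.2515]
tcp_rot: [[0.0, 1.0, -0.0], [1.0, -0.0, 0.0], [0.0, -0.0, -1.0]]
contact_force: [-0.7, -0.5, -0.8]
grip_width: 0.047
grip_force: 0.0
```

```bash
python3 - <<'E'
from fit import *
im,C=shot("wrist");np.savez("w5.npz",im=im,K=C[0],D=C[1],T=C[2])
for x0 in(.508,.511,.514):
    x=fitp(im,C,[x0,-.122,0.01]);print("wrist90",x[:2],np.degrees(x[2]))
d=np.load("w4.npz");x=fitp(d["im"],(d["K"],d["D"],d["T"]),[.514,-.122,.01]);print("wrist0",x[:2],np.degrees(x[2]))
cv2.imwrite("pics/w5.png",im)
im,C=shot("top");print(blobs(im,C,"green",.058))
print(manip.observe()["tcp_pos"],delta([.556,.1,.25],90))
E
```

```text
n 589 med|res| mm 0.00883730193545737 per edge [(-105, np.float64(0.3)), (-84, np.float64(0.0)), (-66, np.float64(-1.0)), (-39, np.float64(0.0)), (-27, np.float64(0.0)), (-17, np.float64(0.0)), (-5, np.float64(0.0)), (5, np.float64(0.0)), (17, np.float64(0.0)), (27, np.float64(0.0)), (39, np.float64(0.0)), (66, np.float64(0.0)), (84, np.float64(0.0)), (105, np.float64(-0.1))]
wrist90 [ 0.5111 -0.122 ] -0.004098258193456575
n 589 med|res| mm 0.0035639646071872746 per edge [(-105, np.float64(0.2)), (-84, np.float64(0.2)), (-66, np.float64(-1.0)), (-39, np.float64(0.0)), (-27, np.float64(0.0)), (-17, np.float64(0.0)), (-5, np.float64(-0.0)), (5, np.float64(0.0)), (17, np.float64(0.0)), (27, np.float64(0.0)), (39, np.float64(0.0)), (66, np.float64(0.0)), (84, np.float64(0.0)), (105, np.float64(-0.0))]
wrist90 [ 0.5111 -0.122 ] -0.005124895750806568
n 589 med|res| mm 0.0008117107495597235 per edge [(-105, np.float64(0.3)), (-84, np.float64(0.3)), (-66, np.float64(-1.0)), (-39, np.float64(0.0)), (-27, np.float64(0.0)), (-17, np.float64(0.0)), (-5, np.float64(0.0)), (5, np.float64(0.0)), (17, np.float64(0.0)), (27, np.float64(0.0)), (39, np.float64(0.0)), (66, np.float64(0.0)), (84, np.float64(0.0)), (105, np.float64(0.0))]
wrist90 [ 0.5111 -0.122 ] -0.004402026308132279
n 602 med|res| mm 0.02691513718982322 per edge [(-105, np.float64(-0.0)), (-84, np.float64(-0.0)), (-66, np.float64(-0.0)), (-39, np.float64(0.2)), (-27, np.float64(-0.0)), (-17, np.float64(-0.0)), (-5, np.float64(-0.0)), (5, np.float64(-0.0)), (17, np.float64(-0.0)), (27, np.float64(-0.0)), (39, np.float64(-0.0)), (66, np.float64(-0.0)), (84, np.float64(-0.0)), (105, np.float64(-0.0))]
wrist0 [ 0.5112 -0.122 ] 0.009436981086688872
[(0.5527, 0.1771, 102, 50, -85.4, [244, 238])]
[ 0.5112 -0.1691  0.2515] ([1.794, 0.296, 0.01], np.float64(-0.0009676664374757769), np.float64(89.91291002062717))
```

View pics/w5.png

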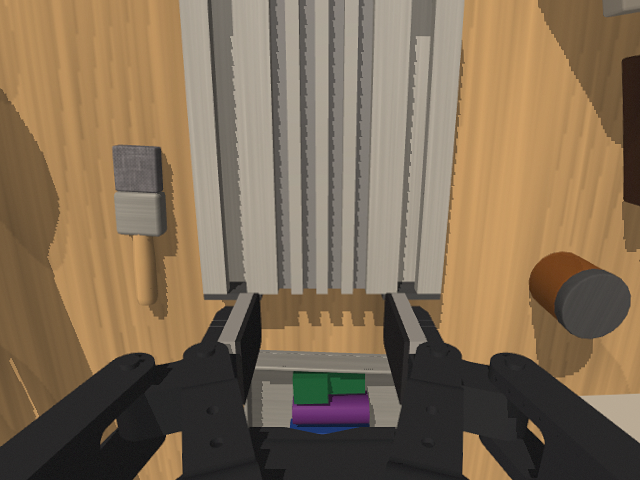

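The second wrist view gives the same result: pallet centred at x=0.5111 with no yaw. Next, the carrier.

>>> {"fn": "send_rows", "kwargs": {
  "steps": [
    [[1,0.14,0],0],
    [[1,0.14,0],0],
    [[1,0.14,0],0],
    [[1,0.14,0],0]
  ],
  "grip": 1
}}

```text
time: 18.88
tcp_pos: [0.5321, -0.0163, 0.2516]
tcp_rot: [[0.0, 1.0, 0.0], [1.0, -0.0, 0.001], [0.001, 0.0, -1.0]]
contact_force: [0.5, -0.9, 0.9]
grip_width: 0.0853
grip_force: 0.0
```

>>> {"fn": "send_rows", "kwargs": {
  "steps": [
    [[0.97,0.15,0.3],-0.05],
    [[0.97,0.15,0.3],-0.05],
    [[0.97,0.15,0.3],-0.05],
    [[0.97,0.15,0.3],-0.05],
    [[0.97,0.15,0.3],-0.05],
    [[0.97,0.15,0.3],-0.05],
    [[0.97,0.15,0.3],-0.05]
  ]
}}

```text
time: 19.47
tcp_pos: [0.5547, 0.1261, 0.2067]
tcp_rot: [[-0.078, 0.997, 0.0], [0.997, 0.078, -0.0], [-0.0, 0.0, -1.0]]
contact_force: [-0.5, -0.1, 0.6]
grip_width: 0.0852
grip_force: 0.0
```

```bash
python3 - <<'E'
from h import *
im,C=shot("wrist");cv2.imwrite("pics/w6.png",im)
b=blobs(im,C,"green",.058);print(b)
for k in("carrier_wax","carrier"):print(k,[(np.round(d["position"],3).tolist(),round(d["p"],2)) for d in models.tip_of("wrist",k)[:2]])
print(delta([b[0][0],b[0][1],.052],180+b[0][4]))
E
```

```text
[(0.5541, 0.179, 99, 45, -85.5, [327, 143])]
carrier_wax [([0.553, 0.185, 0.059], 0.75)]
carrier [([0.55, 0.18, -0.005], 0.6)]
([0.358, 0.02, 1.035], np.float64(-0.001103983821460967), np.float64(94.4006414560685))
```

View pics/w6.png

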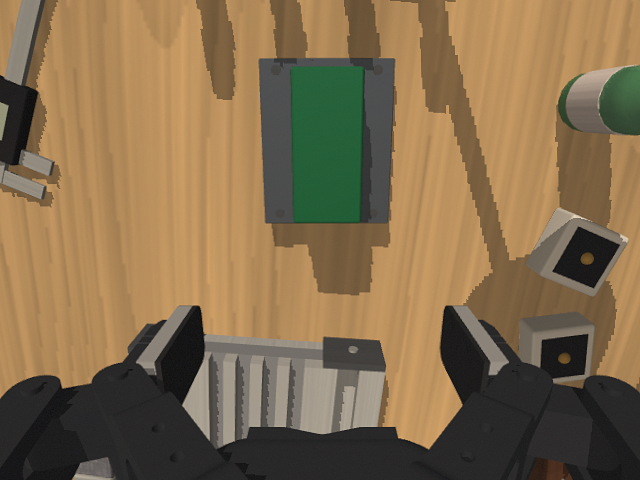

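The wax block is centred at (327,143), square to the tool and midway between the open fingers.

>>> {"fn": "send_rows", "kwargs": {
  "steps": [
    [[0.358,0.02,0],0],
    [[0.358,0.02,0.2],0],
    [[0.358,0.02,0.5],0],
    [[0.358,0.02,0.7],0],
    [[0.358,0.02,0.7],0],
    [[0.358,0.02,0.7],0]
  ]
}}

```text
time: 20.12
tcp_pos: [0.5521, 0.1791, 0.1]
tcp_rot: [[-0.077, 0.997, -0.004], [0.997, 0.077, -0.001], [-0.001, -0.004, -1.0]]
contact_force: [0.1, -0.6, 1.4]
grip_width: 0.0855
grip_force: 0.0
```

>>> {"fn": "send_rows", "kwargs": {
  "steps": [
    [[0,0,0.335],0],
    [[0,0,0.335],0],
    [[0,0,0.335],0],
    [[0,0,0.335],0]
  ]
}}

```text
time: 20.45
tcp_pos: [0.5549, 0.18, 0.0537]
tcp_rot: [[-0.078, 0.997, 0.003], [0.997, 0.078, 0.001], [0.0, 0.003, -1.0]]
contact_force: [-0.3, -0.5, 0.5]
grip_width: 0.0856
grip_force: 0.0
```

>>> {"fn": "send_rows", "kwargs": {
  "steps": [
    [[0,0,0],0],
    [[0,0,0],0],
    [[0,0,0],0],
    [[0,0,0],0],
    [[0,0,0],0],
    [[0,0,0],0]
  ],
  "grip": 0.3,
  "grip_force": 60
}}

```text
time: 20.95
tcp_pos: [0.5546, 0.1805, 0.0533]
tcp_rot: [[-0.079, 0.997, 0.003], [0.997, 0.079, 0.0], [0.0, 0.003, -1.0]]
contact_force: [-0.1, -0.0, 5.7]
grip_width: 0.0453
grip_force: 64.4
```

```bash
python3 - <<'E'
from h import *
s=manip.observe();print(s["tcp_pos"],s["tcp_rot"],s["contact_force"],s["grip_width"],delta([.5111,-.122,.12],90,s))
E
```

```text
[0.5546 0.1805 0.0533] [[-0.0789  0.9969  0.0027]
 [ 0.9969  0.0789  0.0005]
 [ 0.0003  0.0028 -1.    ]] [-0.0879 -0.0439  5.701 ] 0.04532960360612118 ([-1.987, -0.447, -0.446], np.float64(0.05028290957037219), np.float64(94.52546186133351))
```

>>> {"fn": "send_rows", "kwargs": {
  "steps": [
    [[0,0,-0.15],0],
    [[0,0,-0.35],0],
    [[0,0,-0.55],0],
    [[0,0,-0.55],0]
  ]
}}

```text
time: 21.28
tcp_pos: [0.5569, 0.181, 0.1405]
tcp_rot: [[-0.079, 0.997, 0.011], [0.997, 0.079, 0.002], [0.001, 0.011, -1.0]]
contact_force: [1.7, 0.4, -2.7]
grip_width: 0.0453
grip_force: 63.9
```

>>> {"fn": "send_rows", "kwargs": {
  "steps": [
    [[-0.25,-0.06,0],0],
    [[-0.5,-0.11,0],0],
    [[-0.75,-0.17,0],0],
    [[-1,-0.22,0],0],
    [[-1,-0.22,0],0]
  ]
}}

```text
time: 21.7
tcp_pos: [0.5305, 0.0228, 0.1318]
tcp_rot: [[-0.074, 0.997, -0.003], [0.997, 0.074, -0.003], [-0.003, -0.003, -1.0]]
contact_force: [0.6, -0.2, -3.3]
grip_width: 0.0449
grip_force: 63.5
```

>>> {"fn": "send_rows", "kwargs": {
  "steps": [
    [[-0.25,-0.06,0],0.02],
    [[-0.5,-0.12,0],0.05],
    [[-0.75,-0.18,0],0.05],
    [[-0.987,-0.227,0],0.05],
    [[-0.987,-0.227,0],0.05],
    [[-0.987,-0.227,0],0.05],
    [[-0.987,-0.227,0],0.05],
    [[-0.987,-0.227,0],0.05]
  ]
}}

```text
time: 22.37
tcp_pos: [0.5096, -0.121, 0.1327]
tcp_rot: [[-0.001, 1.0, -0.002], [1.0, 0.001, 0.001], [0.001, -0.002, -1.0]]
contact_force: [-0.4, -0.3, -3.6]
grip_width: 0.0447
grip_force: 63.5
```

```bash
python3 - <<'E'
from h import *
im,C=shot("wrist");cv2.imwrite("pics/w7.png",im)
s=manip.observe();z=s["tcp_pos"][2]-.0533;print(z,s["tcp_pos"],s["tcp_rot"],s["grip_width"])
print(blobs(im,C,"green",z+.058),delta([.5111,-.122,.095],90,s))
E
```

```text
0.0796641523673919 [ 0.5097 -0.1209  0.133 ] [[-0.002   1.     -0.0012]
 [ 1.      0.002   0.0007]
 [ 0.0007 -0.0012 -1.    ]] 0.045337345652849116
[(0.5098, -0.1094, 85, 45, -90.0, [321, 307])] ([-0.007, 0.009, 0.253], np.float64(0.001286643061040296), np.float64(90.11579787549364))
```

View pics/w7.png

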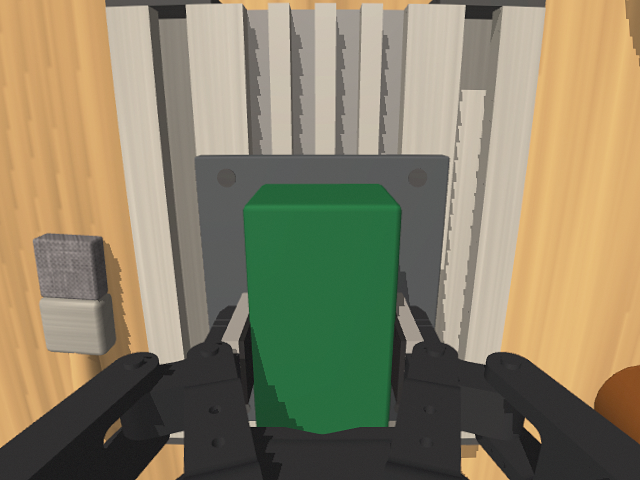

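The carrier is held square above the pallet, with its plate at columns 196–448 and the ribs visible ahead. I'll lower it in steps and watch the force.

>>> {"fn": "send_rows", "kwargs": {
  "steps": [
    [[-0.007,0.009,0.1],0],
    [[-0.007,0.009,0.2],0],
    [[-0.007,0.009,0.24],0],
    [[-0.007,0.009,0.24],0],
    [[-0.007,0.009,0.24],0],
    [[-0.007,0.009,0.24],0]
  ]
}}

```text
time: 22.92
tcp_pos: [0.512, -0.1231, 0.0986]
tcp_rot: [[-0.001, 1.0, 0.001], [1.0, 0.001, -0.001], [-0.001, 0.001, -1.0]]
contact_force: [0.4, 0.3, -4.1]
grip_width: 0.0449
grip_force: 63.6
```

>>> {"fn": "send_rows", "kwargs": {
  "steps": [
    [[0,0,0.02],0],
    [[0,0,0.03],0],
    [[0,0,0.04],0],
    [[0,0,0.05],0],
    [[0,0,0.06],0],
    [[0,0,0.06],0],
    [[0,0,0.06],0]
  ]
}}

```text
time: 23.5
tcp_pos: [0.5112, -0.1233, 0.0886]
tcp_rot: [[-0.0, 1.0, -0.0], [1.0, 0.0, 0.0], [0.0, -0.0, -1.0]]
contact_force: [-0.4, -0.9, -3.7]
grip_width: 0.0448
grip_force: 63.6
```

>>> {"fn": "send_rows", "kwargs": {
  "steps": [
    [[0,0,0.01],0],
    [[0,0,0.02],0],
    [[0,0,0.03],0],
    [[0,0,0.036],0],
    [[0,0,0.036],0],
    [[0,0,0.036],0]
  ]
}}

```text
time: 24.0
tcp_pos: [0.5114, -0.1233, 0.0834]
tcp_rot: [[-0.0, 1.0, 0.0], [1.0, 0.0, -0.0], [-0.0, 0.0, -1.0]]
contact_force: [-0.2, 0.5, -2.8]
grip_width: 0.0452
grip_force: 63.7
```

>>> {"fn": "send_rows", "kwargs": {
  "steps": [
    [[0,0,0],0],
    [[0,0,0],0],
    [[0,0,0],0],
    [[0,0,0],0],
    [[0,0,-0.3],0],
    [[0,0,-0.6],0],
    [[0,0,-0.9],0],
    [[0,0,-0.9],0]
  ],
  "grip": 1
}}

```text
time: 24.67
tcp_pos: [0.5148, -0.1245, 0.2272]
tcp_rot: [[-0.0, 1.0, 0.012], [1.0, 0.001, -0.005], [-0.005, 0.012, -1.0]]
contact_force: [1.2, -0.7, 0.9]
grip_width: 0.0854
grip_force: 0.0
```

>>> {"fn": "send_rows", "kwargs": {
  "steps": [
    [[-0.15,0,-0.2],0],
    [[-0.3,0,-0.2],0],
    [[-0.3,0,-0.2],0],
    [[-0.3,0,-0.2],0],
    [[-0.3,0,-0.2],0]
  ],
  "grip": 0.45
}}

```text
time: 25.08
tcp_pos: [0.511, -0.1679, 0.2476]
tcp_rot: [[-0.0, 1.0, -0.001], [1.0, 0.0, 0.001], [0.001, -0.001, -1.0]]
contact_force: [0.4, -0.6, 0.2]
grip_width: 0.0385
grip_force: 0.0
```

```bash
python3 - <<'E'
from h import *
im,C=shot("wrist");cv2.imwrite("pics/w8.png",im)
print(blobs(im,C,"green",.088))
im,C=shot("top");print(blobs(im,C,"green",.088))
for c in("top","wrist"):
  for k in("carrier","carrier_wax"):print(c,k,[(np.round(d["position"],3).tolist(),round(d["p"],2)) for d in models.tip_of(c,k)[:2]])
E
```

```text
[(0.5169, -0.3077, 58, 31, 0.1, [327, 389]), (0.5117, -0.1244, 98, 45, -90.0, [322, 156])]
[(0.5103, -0.1051, 66, 47, 89.4, [380, 254])]
top carrier [([0.513, -0.124, 0.031], 0.85)]
top carrier_wax [([0.512, -0.121, 0.084], 0.77)]
wrist carrier []
wrist carrier_wax [([0.511, -0.122, 0.088], 0.82)]
```

View pics/w8.png

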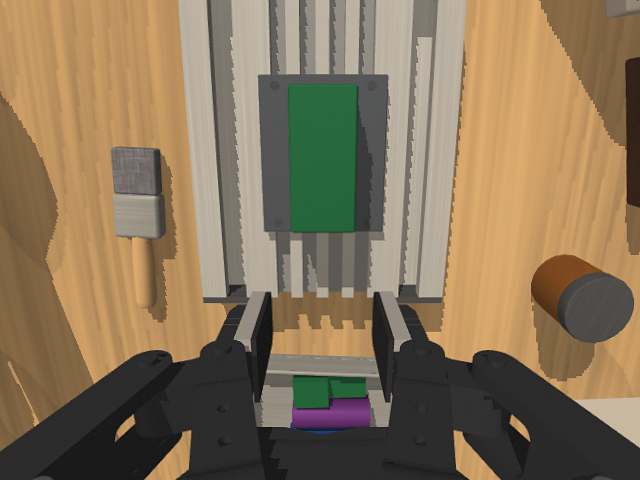

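>>> {"fn": "send_rows", "kwargs": {
  "steps": [
    [[1,0,0],0],
    [[1,0,0],0],
    [[1,0,0],0],
    [[1,0,0],0]
  ]
}}

```text
time: 25.72
tcp_pos: [0.5108, -0.0151, 0.2482]
tcp_rot: [[-0.002, 1.0, -0.0], [1.0, 0.002, 0.001], [0.001, -0.0, -1.0]]
contact_force: [0.6, -0.2, 0.6]
grip_width: 0.0386
grip_force: 0.0
```

>>> {"fn": "send_rows", "kwargs": {
  "steps": [
    [[1,0,0],0],
    [[1,0,0],0],
    [[1,0,0],0],
    [[1,0,0],0]
  ]
}}

```text
time: 26.05
tcp_pos: [0.5105, 0.1354, 0.2484]
tcp_rot: [[-0.003, 1.0, 0.0], [1.0, 0.003, 0.001], [0.001, 0.0, -1.0]]
contact_force: [-0.2, -0.5, 0.1]
grip_width: 0.0384
grip_force: 0.0
```

>>> {"fn": "send_rows", "kwargs": {
  "steps": [
    [[0.9,0,0.25],0],
    [[0.9,0,0.25],0],
    [[0.9,0,0.25],0],
    [[0.9,0,0.25],0],
    [[0.9,0,0.25],0],
    [[0.9,0,0.25],0],
    [[0.9,0,0.25],0]
  ]
}}

```text
time: 26.63
tcp_pos: [0.5115, 0.2659, 0.2113]
tcp_rot: [[0.0, 1.0, 0.001], [1.0, -0.0, -0.0], [-0.0, 0.001, -1.0]]
contact_force: [-0.3, 0.4, 0.5]
grip_width: 0.0385
grip_force: 0.0
```

```bash
python3 - <<'E'
from h import *
im,C=shot("wrist");cv2.imwrite("pics/w9.png",im);np.savez("w9.npz",im=im,K=C[0],D=C[1],T=C[2])
for k in("clamp1","clamp1_toe","stand"):print(k,[(np.round(d["position"],4).tolist(),round(d["p"],2)) for d in models.tip_of("wrist",k)[:5]])
print(manip.observe()["tcp_pos"],manip.observe()["grip_width"])
E
```

```text
clamp1 [([0.594, 0.3715, 0.0162], 0.87), ([0.4846, 0.3671, 0.0172], 0.73), ([0.5389, 0.3664, 0.0161], 0.73), ([0.4288, 0.3677, 0.0168], 0.6)]
clamp1_toe [([0.7521, 0.2287, -0.0005], 0.56)]
stand [([0.5151, 0.3724, 0.0038], 0.81)]
[0.5117 0.2656 0.2116] 0.037958464382556116
```

View pics/w9.png

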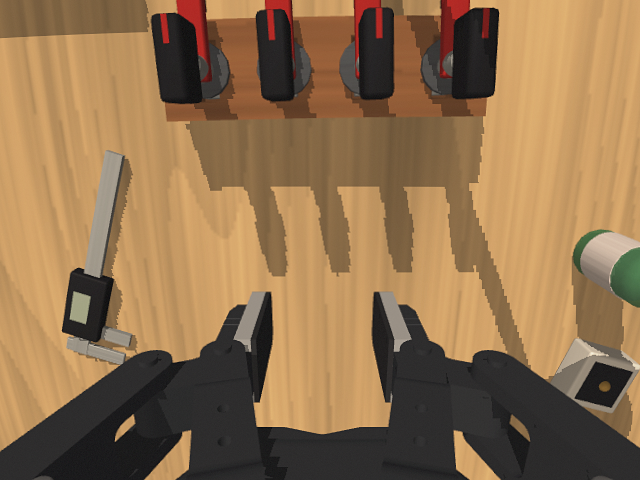

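The carrier is seated midway, with its plate at (260–387, 75–232) flat on the ribs. The four clamp heads stand at columns about 178, 275, 376 and 474, with their arms pointing away (+y).

```bash
python3 - <<'E'
from h import *
d=np.load("w9.npz");C=(d["K"],d["D"],d["T"]);im=d["im"]
m=((cv2.cvtColor(im,cv2.COLOR_BGR2HSV)[...,2]<62)&(np.arange(480)[:,None]<125)).astype(np.uint8)
m=cv2.morphologyEx(m,cv2.MORPH_CLOSE,np.ones((9,9),np.uint8))
for c in cv2.findContours(m,cv2.RETR_EXTERNAL,cv2.CHAIN_APPROX_NONE)[0]:
    if cv2.contourArea(c)<800: continue
    w=p2w(C,c,.106);print(cv2.boundingRect(c),w[:,:2].min(0),w[:,:2].max(0))
for u in((182,101),(279,98),(376,97),(473,98),(170,13),(272,9),(376,8),(480,10)):print(u,p2w(C,[u],.106)[0,:2])
print(C[2][:3,3])
# stand front top edge, z=.04
print(p2w(C,[[168,121],[485,114],[250,119]],.04))
print(delta([.5398,.3695,.16],90))
E
```

```text
(152, 13, 78, 91) [0.4258 0.3454] [0.4641 0.3892]
(256, 9, 55, 93) [0.4789 0.346 ] [0.5057 0.3901]
(421, 8, 78, 91) [0.5626 0.3479] [0.6019 0.3917]
(344, 8, 50, 92) [0.5233 0.347 ] [0.5488 0.3907]
(182, 101) [0.4384 0.3465]
(279, 98) [0.4895 0.3475]
(376, 97) [0.54  0.348]
(473, 98) [0.5911 0.348 ]
(170, 13) [0.4358 0.3891]
(272, 9) [0.4871 0.3902]
(376, 8) [0.5387 0.3906]
(480, 10) [0.5911 0.3906]
[0.5117 0.3385 0.3285]
[[0.4058 0.3358 0.04  ]
 [0.6241 0.3404 0.04  ]
 [0.4627 0.3365 0.04  ]]
([0.693, 0.186, 0.344], np.float64(-0.0009586665696701858), np.float64(89.9137200087297))
```

>>> {"fn": "send_rows", "kwargs": {
  "steps": [
    [[0.688,0.195,0.34],0],
    [[0.688,0.195,0.34],0],
    [[0.688,0.195,0.34],0],
    [[0.688,0.195,0.34],0],
    [[0.688,0.195,0.34],0],
    [[0.688,0.195,0.34],0]
  ]
}}

```text
time: 27.33
tcp_pos: [0.5408, 0.3692, 0.1602]
tcp_rot: [[0.0, 1.0, 0.0], [1.0, -0.0, -0.0], [-0.0, 0.0, -1.0]]
contact_force: [0.0, -0.2, 0.2]
grip_width: 0.0388
grip_force: 0.0
```

>>> {"fn": "send_rows", "kwargs": {
  "steps": [
    [[0,0,0.2],0],
    [[0,0,0.413],0],
    [[0,0,0.413],0],
    [[0,0,0.413],0],
    [[0,0,0.413],0]
  ]
}}

```text
time: 27.75
tcp_pos: [0.5415, 0.3696, 0.1004]
tcp_rot: [[0.001, 1.0, 0.003], [1.0, -0.001, 0.001], [0.001, 0.003, -1.0]]
contact_force: [1.0, 0.4, 1.0]
grip_width: 0.0385
grip_force: 0.0
```

>>> {"fn": "send_rows", "kwargs": {
  "steps": [
    [[0,0,0],0],
    [[0,0,0],0],
    [[0,0,0],0],
    [[0,0,0],0],
    [[0,0,0],0],
    [[0,0,0],0]
  ],
  "grip": 0,
  "grip_force": 50
}}

```text
time: 28.25
tcp_pos: [0.5419, 0.3705, 0.1009]
tcp_rot: [[-0.0, 1.0, 0.004], [1.0, 0.0, 0.001], [0.001, 0.004, -1.0]]
contact_force: [-1.1, -1.7, 6.8]
grip_width: 0.0151
grip_force: 51.9
```

>>> {"fn": "send_rows", "kwargs": {
  "steps": [
    [[0,0,-0.15],0],
    [[0,0,-0.3],0],
    [[0,0,-0.5],0],
    [[0,0,-0.667],0],
    [[0,0,-0.667],0],
    [[0,0,-0.667],0]
  ]
}}

```text
time: 28.75
tcp_pos: [0.5414, 0.3706, 0.2005]
tcp_rot: [[-0.001, 1.0, 0.004], [1.0, 0.001, 0.002], [0.002, 0.004, -1.0]]
contact_force: [-0.2, 0.2, -1.7]
grip_width: 0.0152
grip_force: 51.0
```

>>> {"fn": "send_rows", "kwargs": {
  "steps": [
    [[-0.25,0.02,0],0],
    [[-0.5,0.04,0],0],
    [[-0.7,0.06,0],0],
    [[-0.88,0.075,0],0]
  ]
}}

```text
time: 29.08
tcp_pos: [0.5503, 0.2359, 0.1951]
tcp_rot: [[-0.0, 1.0, -0.004], [1.0, 0.0, -0.002], [-0.002, -0.004, -1.0]]
contact_force: [0.8, 0.9, -1.5]
grip_width: 0.0154
grip_force: 50.9
```

>>> {"fn": "send_rows", "kwargs": {
  "steps": [
    [[-0.25,0.02,0],0],
    [[-0.5,0.04,0],0],
    [[-0.7,0.06,0],0],
    [[-0.88,0.075,0],0]
  ]
}}

```text
time: 29.42
tcp_pos: [0.5616, 0.1039, 0.1953]
tcp_rot: [[0.0, 1.0, -0.004], [1.0, -0.0, -0.0], [-0.0, -0.004, -1.0]]
contact_force: [0.2, 0.1, -1.1]
grip_width: 0.0157
grip_force: 50.9
```

>>> {"fn": "send_rows", "kwargs": {
  "steps": [
    [[-0.25,0.02,0],0],
    [[-0.5,0.04,0],0],
    [[-0.7,0.06,0],0],
    [[-0.88,0.075,0],0]
  ]
}}

```text
time: 29.75
tcp_pos: [0.5729, -0.0279, 0.1954]
tcp_rot: [[0.001, 1.0, -0.004], [1.0, -0.001, 0.0], [0.0, -0.004, -1.0]]
contact_force: [0.6, 0.2, -2.3]
grip_width: 0.0151
grip_force: 50.9
```

>>> {"fn": "send_rows", "kwargs": {
  "steps": [
    [[-0.25,0.02,0],0],
    [[-0.5,0.04,0],0],
    [[-0.7,0.06,0],0],
    [[-0.88,0.075,0],0],
    [[-0.88,0.075,0],0],
    [[-0.88,0.075,0],0],
    [[-0.88,0.075,0],0],
    [[-0.88,0.075,0],0]
  ]
}}

```text
time: 30.42
tcp_pos: [0.585, -0.1568, 0.1966]
tcp_rot: [[-0.002, 1.0, -0.002], [1.0, 0.002, 0.001], [0.001, -0.002, -1.0]]
contact_force: [-0.6, -0.3, -2.4]
grip_width: 0.0149
grip_force: 50.8
```

```bash
python3 - <<'E'
from h import *
im,C=shot("wrist");cv2.imwrite("pics/w10.png",im)
s=manip.observe();print(s["tcp_pos"],s["tcp_rot"],s["grip_width"],s["wrist_torque"],delta([.5861,-.160,.118],90,s))
E
```

```text
[ 0.5852 -0.1567  0.1971] [[-0.0018  1.     -0.0013]
 [ 1.      0.0018  0.0008]
 [ 0.0008 -0.0013 -1.    ]] 0.015438427820020093 [ 0.0245  0.0402 -0.0719] ([-0.022, 0.007, 0.527], np.float64(0.001174916993397801), np.float64(90.1057425294058))
```

View pics/w10.png

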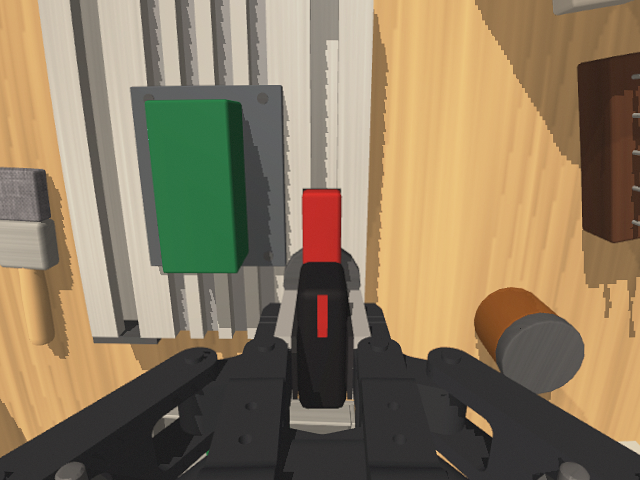

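The clamp is held upright over the +x slot, with its red arm at (322,190–260) lying along the slot. Lowering it.

```bash
python3 - <<'E'
from h import *
s=manip.observe();C=cam("wrist",(s["tcp_rot"],s["tcp_pos"]))
z=s["tcp_pos"][2]-.0869
print(p2w(C,[[303,190],[341,190]],z+.046), p2w(C,[[301,264],[346,264],[300,406],[346,408]],z+.092),s["tcp_pos"])
E
```

```text
[[ 0.578  -0.1122  0.1562]
 [ 0.5929 -0.1122  0.1562]] [[ 0.5793 -0.126   0.2022]
 [ 0.5925 -0.126   0.2022]
 [ 0.5782 -0.1763  0.2022]
 [ 0.5935 -0.1771  0.2022]] [ 0.5852 -0.1567  0.1971]
```

>>> {"fn": "send_rows", "kwargs": {
  "steps": [
    [[-0.02,0.006,0.15],0],
    [[-0.02,0.006,0.3],0],
    [[-0.02,0.006,0.4],0],
    [[-0.02,0.006,0.4],0],
    [[-0.02,0.006,0.4],0]
  ]
}}

```text
time: 30.88
tcp_pos: [0.5858, -0.1598, 0.1369]
tcp_rot: [[-0.002, 1.0, -0.002], [1.0, 0.002, 0.001], [0.001, -0.002, -1.0]]
contact_force: [-0.5, -0.7, -0.2]
grip_width: 0.0155
grip_force: 50.7
```

>>> {"fn": "send_rows", "kwargs": {
  "steps": [
    [[0,0,0.03],0],
    [[0,0,0.06],0],
    [[0,0,0.09],0],
    [[0,0,0.12],0],
    [[0,0,0.15],0],
    [[0,0,0.15],0],
    [[0,0,0.15],0]
  ]
}}

```text
time: 31.47
tcp_pos: [0.5862, -0.161, 0.1149]
tcp_rot: [[-0.0, 1.0, -0.001], [1.0, 0.0, 0.0], [0.0, -0.001, -1.0]]
contact_force: [-0.2, -0.1, -1.2]
grip_width: 0.015
grip_force: 50.7
```

>>> {"fn": "send_rows", "kwargs": {
  "steps": [
    [[0,0,0.03],0],
    [[0,0,0.06],0],
    [[0,0,0.09],0],
    [[0,0,0.09],0],
    [[0,0,0.09],0],
    [[0,0,0.09],0]
  ]
}}

```text
time: 31.97
tcp_pos: [0.5864, -0.161, 0.1018]
tcp_rot: [[-0.0, 1.0, -0.0], [1.0, 0.0, 0.0], [0.0, -0.0, -1.0]]
contact_force: [0.0, -0.5, -1.4]
grip_width: 0.0151
grip_force: 50.8
```

>>> {"fn": "send_rows", "kwargs": {
  "steps": [
    [[0,0,0],-0.07],
    [[0,0,0],-0.14],
    [[0,0,0],-0.21],
    [[0,0,0],-0.28],
    [[0,0,0],-0.35],
    [[0,0,0],-0.42],
    [[0,0,0],-0.5],
    [[0,0,0],-0.5]
  ]
}}

```text
time: 32.63
tcp_pos: [0.5865, -0.161, 0.102]
tcp_rot: [[-0.709, 0.705, 0.0], [0.705, 0.709, 0.0], [-0.0, 0.0, -1.0]]
contact_force: [0.7, 0.6, -1.7]
grip_width: 0.0149
grip_force: 50.8
```

>>> {"fn": "send_rows", "kwargs": {
  "steps": [
    [[0,0,0],-0.07],
    [[0,0,0],-0.14],
    [[0,0,0],-0.21],
    [[0,0,0],-0.28],
    [[0,0,0],-0.35],
    [[0,0,0],-0.42],
    [[0,0,0],-0.5],
    [[0,0,0],-0.5]
  ]
}}

```text
time: 33.3
tcp_pos: [0.5865, -0.161, 0.102]
tcp_rot: [[-1.0, 0.001, -0.0], [0.001, 1.0, 0.0], [0.0, 0.0, -1.0]]
contact_force: [0.2, -0.3, -1.4]
grip_width: 0.015
grip_force: 50.8
```

>>> {"fn": "send_rows", "kwargs": {
  "steps": [
    [[0,0,0],0],
    [[0,0,0],0],
    [[0,0,0],0],
    [[0,0,0],0],
    [[0,0,-0.2],0],
    [[0,0,-0.45],0],
    [[0,0,-0.667],0],
    [[0,0,-0.667],0]
  ],
  "grip": 0.45
}}

```text
time: 33.97
tcp_pos: [0.5905, -0.1626, 0.2114]
tcp_rot: [[-1.0, 0.001, 0.013], [0.001, 1.0, -0.006], [-0.013, -0.006, -1.0]]
contact_force: [1.2, -0.8, 1.3]
grip_width: 0.0384
grip_force: 0.0
```

>>> {"fn": "send_rows", "kwargs": {
  "steps": [
    [[0,0.2,0],0.07],
    [[0,0.4,0],0.14],
    [[0,0.6,0],0.21],
    [[0,0.8,0],0.28],
    [[0,1,0],0.35],
    [[0,1,0],0.42],
    [[0,1,0],0.5],
    [[0,1,0],0.5]
  ]
}}

```text
time: 34.63
tcp_pos: [0.5865, -0.0103, 0.202]
tcp_rot: [[-0.706, 0.708, 0.0], [0.708, 0.706, -0.0], [-0.0, 0.0, -1.0]]
contact_force: [0.1, -0.0, 0.1]
grip_width: 0.0382
grip_force: 0.0
```

>>> {"fn": "send_rows", "kwargs": {
  "steps": [
    [[0.15,0.15,0],0.07],
    [[0.3,0.3,0],0.14],
    [[0.5,0.5,0],0.21],
    [[0.7,0.7,0],0.28],
    [[0.85,0.85,0],0.35],
    [[1,1,0],0.42],
    [[1,1,0],0.5],
    [[1,1,0],0.5]
  ]
}}

```text
time: 35.3
tcp_pos: [0.5862, 0.2025, 0.2019]
tcp_rot: [[-0.003, 1.0, 0.0], [1.0, 0.003, -0.0], [-0.0, 0.0, -1.0]]
contact_force: [0.9, -0.1, -0.3]
grip_width: 0.0383
grip_force: 0.0
```

>>> {"fn": "send_rows", "kwargs": {
  "steps": [
    [[0.25,0.05,0],0],
    [[0.5,0.05,0],0],
    [[0.75,0.05,0],0],
    [[1,0.05,0.2],0],
    [[1,0.05,0.2],0],
    [[1,0.05,0.2],0],
    [[1,0.05,0.2],0]
  ]
}}

```text
time: 35.88
tcp_pos: [0.5939, 0.3499, 0.1714]
tcp_rot: [[-0.002, 1.0, -0.001], [1.0, 0.002, -0.001], [-0.001, -0.001, -1.0]]
contact_force: [0.3, -0.2, 0.1]
grip_width: 0.0385
grip_force: 0.0
```

```bash
python3 - <<'E'
from h import *
im,C=shot("top");cv2.imwrite("pics/t11.png",cv2.resize(im[170:330,200:480],None,fx=2.5,fy=2.5))
for c in("top","side"):
  if c=="side":grab_frame(c)
  for k in("clamp1","clamp1_toe","carrier"):print(c,k,[(np.round(d["position"],3).tolist(),round(d["p"],2)) for d in models.tip_of(c,k)[:5]])
s=manip.observe();print(s["tcp_pos"],s["q"],delta([.5945,.3698,.16],90,s))
E
```

```text
top clamp1 [([0.59, -0.164, 0.013], 0.97), ([0.594, 0.371, 0.014], 0.6), ([0.487, 0.367, 0.014], 0.38)]
top clamp1_toe []
top carrier [([0.514, -0.123, 0.032], 0.8)]
side clamp1 [([0.594, 0.367, 0.017], 0.96), ([0.429, 0.368, 0.01], 0.9), ([0.587, -0.16, 0.017], 0.49)]
side clamp1_toe []
side carrier []
[0.5942 0.3505 0.1728] [24.3579 14.926  87.3023 -0.0026 77.7107 24.3754] ([0.129, 0.002, 0.085], np.float64(-0.00018827935453866), np.float64(89.98305485809152))
```

View pics/t11.png

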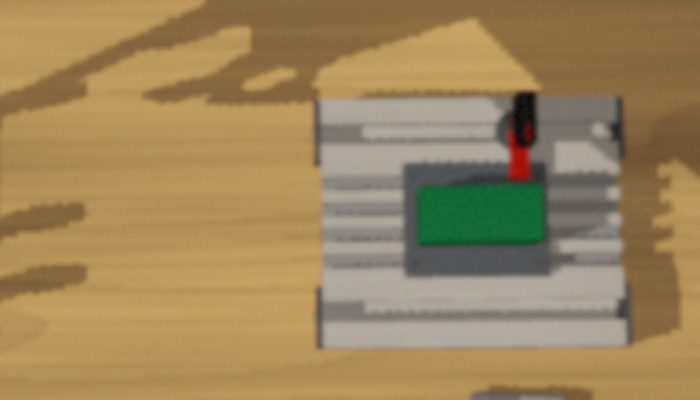

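The top view shows the first clamp locked in the +x slot, with its red arm at (518,160) reaching over the ledge and the carrier undisturbed. Next clamp.

>>> {"fn": "send_rows", "kwargs": {
  "steps": [
    [[0.129,0,0.08],0],
    [[0.129,0,0.08],0],
    [[0.129,0,0.2],0],
    [[0.129,0,0.35],0],
    [[0.129,0,0.48],0],
    [[0.129,0,0.48],0],
    [[0.129,0,0.48],0]
  ]
}}

```text
time: 36.87
tcp_pos: [0.5929, 0.3697, 0.0987]
tcp_rot: [[-0.0, 1.0, -0.003], [1.0, 0.0, -0.002], [-0.002, -0.003, -1.0]]
contact_force: [0.8, 0.4, 0.6]
grip_width: 0.0385
grip_force: 0.0
```

>>> {"fn": "send_rows", "kwargs": {
  "steps": [
    [[0,0,0],0],
    [[0,0,0],0],
    [[0,0,0],0],
    [[0,0,0],0],
    [[0,0,0],0],
    [[0,0,0],0]
  ],
  "grip": 0
}}

```text
time: 37.37
tcp_pos: [0.595, 0.3709, 0.1024]
tcp_rot: [[-0.0, 1.0, 0.003], [1.0, 0.0, 0.001], [0.001, 0.003, -1.0]]
contact_force: [-0.8, -0.8, 5.6]
grip_width: 0.0152
grip_force: 52.3
```

>>> {"fn": "send_rows", "kwargs": {
  "steps": [
    [[0,0,-0.15],0],
    [[0,0,-0.3],0],
    [[0,0,-0.5],0],
    [[0,0,-0.667],0],
    [[0,0,-0.667],0],
    [[0,0,-0.667],0]
  ]
}}

```text
time: 37.87
tcp_pos: [0.5946, 0.3709, 0.2021]
tcp_rot: [[-0.0, 1.0, 0.003], [1.0, 0.0, 0.002], [0.002, 0.003, -1.0]]
contact_force: [-0.2, 0.6, -1.1]
grip_width: 0.0154
grip_force: 51.6
```

>>> {"fn": "send_rows", "kwargs": {
  "steps": [
    [[-0.25,0,0],0],
    [[-0.5,0,0],0],
    [[-0.7,-0.01,0],0],
    [[-0.77,-0.014,0],0]
  ]
}}

```text
time: 38.2
tcp_pos: [0.5902, 0.2511, 0.1966]
tcp_rot: [[0.002, 1.0, -0.005], [1.0, -0.002, -0.003], [-0.003, -0.005, -1.0]]
contact_force: [0.6, 0.5, -2.2]
grip_width: 0.015
grip_force: 51.5
```

>>> {"fn": "send_rows", "kwargs": {
  "steps": [
    [[-0.25,0,0],0],
    [[-0.5,0,0],0],
    [[-0.7,-0.01,0],0],
    [[-0.77,-0.014,0],0]
  ]
}}

```text
time: 38.53
tcp_pos: [0.5884, 0.1362, 0.1975]
tcp_rot: [[0.002, 1.0, -0.004], [1.0, -0.002, -0.002], [-0.002, -0.004, -1.0]]
contact_force: [0.6, -0.2, -1.7]
grip_width: 0.015
grip_force: 51.5
```

>>> {"fn": "send_rows", "kwargs": {
  "steps": [
    [[-0.25,0,0],0],
    [[-0.5,0,0],0],
    [[-0.7,-0.01,0],0],
    [[-0.77,-0.014,0],0]
  ]
}}

```text
time: 38.87
tcp_pos: [0.5868, 0.0213, 0.1982]
tcp_rot: [[0.002, 1.0, -0.003], [1.0, -0.002, -0.001], [-0.001, -0.003, -1.0]]
contact_force: [1.4, -0.5, -1.8]
grip_width: 0.015
grip_force: 51.4
```

>>> {"fn": "send_rows", "kwargs": {
  "steps": [
    [[-0.25,0,0],0],
    [[-0.5,0,0],0],
    [[-0.7,-0.01,0],0],
    [[-0.77,-0.014,0],0],
    [[-0.77,-0.014,0],0],
    [[-0.77,-0.014,0],0],
    [[-0.77,-0.014,0],0]
  ]
}}

```text
time: 39.45
tcp_pos: [0.5855, -0.0899, 0.1993]
tcp_rot: [[-0.002, 1.0, -0.001], [1.0, 0.002, 0.001], [0.001, -0.001, -1.0]]
contact_force: [0.0, 0.2, -1.9]
grip_width: 0.0151
grip_force: 51.4
```

```bash
python3 - <<'E'
from h import *
s=manip.observe();print(s["tcp_pos"],s["tcp_rot"],s["grip_width"],delta([.5861,-.090,.1018],90,s))
E
```

```text
[ 0.5855 -0.0899  0.1993] [[-0.0017  1.     -0.001 ]
 [ 1.      0.0017  0.0013]
 [ 0.0013 -0.001  -1.    ]] 0.015142644413072797 ([-0.002, 0.005, 0.65], np.float64(0.0011070613158141087), np.float64(90.09963551842327))
```

>>> {"fn": "send_rows", "kwargs": {
  "steps": [
    [[0,0.004,0.15],0],
    [[0,0.004,0.3],0],
    [[0,0.004,0.4],0],
    [[0,0.004,0.4],0],
    [[0,0.004,0.4],0]
  ]
}}

```text
time: 39.87
tcp_pos: [0.5856, -0.0899, 0.139]
tcp_rot: [[-0.002, 1.0, -0.002], [1.0, 0.002, 0.001], [0.001, -0.002, -1.0]]
contact_force: [0.0, 0.3, -0.9]
grip_width: 0.0153
grip_force: 51.3
```

>>> {"fn": "send_rows", "kwargs": {
  "steps": [
    [[0,0,0.03],0],
    [[0,0,0.06],0],
    [[0,0,0.09],0],
    [[0,0,0.12],0],
    [[0,0,0.15],0],
    [[0,0,0.15],0],
    [[0,0,0.15],0]
  ]
}}

```text
time: 40.45
tcp_pos: [0.5859, -0.0916, 0.117]
tcp_rot: [[-0.0, 1.0, -0.001], [1.0, 0.0, 0.0], [0.0, -0.001, -1.0]]
contact_force: [-0.4, -0.0, -1.4]
grip_width: 0.0152
grip_force: 51.4
```

>>> {"fn": "send_rows", "kwargs": {
  "steps": [
    [[0,0,0.03],0],
    [[0,0,0.06],0],
    [[0,0,0.085],0],
    [[0,0,0.085],0],
    [[0,0,0.085],0],
    [[0,0,0.085],0]
  ]
}}

```text
time: 40.95
tcp_pos: [0.5862, -0.0916, 0.1048]
tcp_rot: [[-0.0, 1.0, 0.0], [1.0, 0.0, 0.0], [0.0, 0.0, -1.0]]
contact_force: [0.2, 1.3, -1.1]
grip_width: 0.0152
grip_force: 51.4
```

>>> {"fn": "send_rows", "kwargs": {
  "steps": [
    [[0,0,0.007],-0.07],
    [[0,0,0.007],-0.14],
    [[0,0,0.007],-0.21],
    [[0,0,0.007],-0.28],
    [[0,0,0.007],-0.35],
    [[0,0,0.007],-0.42],
    [[0,0,0.007],-0.5],
    [[0,0,0.007],-0.5]
  ]
}}

```text
time: 41.62
tcp_pos: [0.5864, -0.0916, 0.1041]
tcp_rot: [[-0.709, 0.705, 0.001], [0.705, 0.709, -0.0], [-0.001, 0.0, -1.0]]
contact_force: [0.5, 0.2, -0.8]
grip_width: 0.0156
grip_force: 51.4
```

>>> {"fn": "send_rows", "kwargs": {
  "steps": [
    [[0,0,0],-0.07],
    [[0,0,0],-0.14],
    [[0,0,0],-0.21],
    [[0,0,0],-0.28],
    [[0,0,0],-0.35],
    [[0,0,0],-0.42],
    [[0,0,0],-0.5],
    [[0,0,0],-0.5]
  ]
}}

```text
time: 42.28
tcp_pos: [0.5863, -0.0916, 0.104]
tcp_rot: [[-1.0, 0.001, 0.0], [0.001, 1.0, -0.0], [-0.0, -0.0, -1.0]]
contact_force: [0.4, 0.0, -1.8]
grip_width: 0.0152
grip_force: 51.4
```

>>> {"fn": "send_rows", "kwargs": {
  "steps": [
    [[0,0,0],0],
    [[0,0,0],0],
    [[0,0,0],0],
    [[0,0,0],0],
    [[0,0,-0.2],0],
    [[0,0,-0.45],0],
    [[0,0,-0.667],0],
    [[0,0,-0.667],0]
  ],
  "grip": 0.45
}}

```text
time: 42.95
tcp_pos: [0.5902, -0.0927, 0.2131]
tcp_rot: [[-1.0, 0.001, 0.014], [0.001, 1.0, -0.004], [-0.014, -0.004, -1.0]]
contact_force: [1.1, -0.2, 1.8]
grip_width: 0.0383
grip_force: 0.0
```

>>> {"fn": "send_rows", "kwargs": {
  "steps": [
    [[0,0.2,0],0.07],
    [[0,0.4,0],0.14],
    [[0,0.6,0],0.21],
    [[0,0.8,0],0.28],
    [[0,1,0],0.35],
    [[0,1,0],0.42],
    [[0,1,0],0.5],
    [[0,1,0],0.5]
  ]
}}

```text
time: 43.62
tcp_pos: [0.5861, 0.0592, 0.2038]
tcp_rot: [[-0.706, 0.708, 0.0], [0.708, 0.706, -0.0], [-0.0, 0.0, -1.0]]
contact_force: [0.5, 0.4, -0.6]
grip_width: 0.0383
grip_force: 0.0
```

>>> {"fn": "send_rows", "kwargs": {
  "steps": [
    [[0.15,0.15,0],0.07],
    [[0.3,0.3,0],0.14],
    [[0.5,0.5,0],0.21],
    [[0.7,0.7,0],0.28],
    [[0.85,0.85,0],0.35],
    [[1,1,0],0.42],
    [[1,1,0],0.5],
    [[1,1,0],0.5]
  ]
}}

```text
time: 44.28
tcp_pos: [0.5859, 0.272, 0.2036]
tcp_rot: [[-0.003, 1.0, -0.0], [1.0, 0.003, -0.0], [-0.0, -0.0, -1.0]]
contact_force: [-0.3, -0.1, -0.4]
grip_width: 0.0385
grip_force: 0.0
```

>>> {"fn": "send_rows", "kwargs": {
  "steps": [
    [[0.2,-0.22,0],0],
    [[0.4,-0.44,0],0],
    [[0.65,-0.66,0],0],
    [[0.65,-0.66,0],0],
    [[0.65,-0.66,0.2],0],
    [[0.65,-0.66,0.2],0],
    [[0.65,-0.66,0.2],0],
    [[0.65,-0.66,0.2],0]
  ]
}}

```text
time: 44.95
tcp_pos: [0.4877, 0.367, 0.1741]
tcp_rot: [[-0.0, 1.0, -0.0], [1.0, 0.0, -0.0], [-0.0, -0.0, -1.0]]
contact_force: [-0.5, -0.0, 0.4]
grip_width: 0.0379
grip_force: 0.0
```

```bash
python3 - <<'E'
from h import *
im,C=shot("top");
for k in("clamp1","carrier"):print(k,[(np.round(d["position"],3).tolist(),round(d["p"],2)) for d in models.tip_of("top",k)[:5]])
s=manip.observe();print(s["tcp_pos"],delta([.487,.368,.1015],90,s))
E
```

```text
clamp1 [([0.489, 0.37, 0.013], 0.87), ([0.585, -0.09, 0.019], 0.76), ([0.433, 0.367, 0.013], 0.66)]
carrier [([0.515, -0.12, 0.035], 0.96)]
[0.4883 0.3677 0.1753] ([0.002, -0.01, 0.492], np.float64(-0.00016376454118535044), np.float64(89.9852611912933))
```

>>> {"fn": "send_rows", "kwargs": {
  "steps": [
    [[0,-0.01,0.15],0],
    [[0,-0.01,0.3],0],
    [[0,-0.01,0.49],0],
    [[0,-0.01,0.49],0],
    [[0,-0.01,0.49],0],
    [[0,-0.01,0.49],0]
  ]
}}

```text
time: 45.6
tcp_pos: [0.4866, 0.3684, 0.1022]
tcp_rot: [[-0.0, 1.0, 0.002], [1.0, 0.0, 0.001], [0.001, 0.002, -1.0]]
contact_force: [0.1, -1.0, 0.7]
grip_width: 0.0387
grip_force: 0.0
```

>>> {"fn": "send_rows", "kwargs": {
  "steps": [
    [[0,0,0],0],
    [[0,0,0],0],
    [[0,0,0],0],
    [[0,0,0],0],
    [[0,0,0],0],
    [[0,0,0],0]
  ],
  "grip": 0
}}

```text
time: 46.1
tcp_pos: [0.4869, 0.3689, 0.1029]
tcp_rot: [[-0.0, 1.0, 0.004], [1.0, 0.0, 0.002], [0.002, 0.004, -1.0]]
contact_force: [0.2, -0.1, 6.8]
grip_width: 0.0152
grip_force: 49.8
```

>>> {"fn": "send_rows", "kwargs": {
  "steps": [
    [[0,0,-0.15],0],
    [[0,0,-0.3],0],
    [[0,0,-0.5],0],
    [[0,0,-0.667],0],
    [[0,0,-0.667],0],
    [[0,0,-0.667],0]
  ]
}}

```text
time: 46.6
tcp_pos: [0.4862, 0.3685, 0.2022]
tcp_rot: [[-0.0, 1.0, 0.003], [1.0, 0.0, 0.002], [0.002, 0.003, -1.0]]
contact_force: [0.3, 0.5, -1.9]
grip_width: 0.0153
grip_force: 50.2
```

>>> {"fn": "send_rows", "kwargs": {
  "steps": [
    [[-0.25,-0.02,0],0],
    [[-0.5,-0.04,0],0],
    [[-0.7,-0.06,0],0],
    [[-0.88,-0.085,0],0]
  ]
}}

```text
time: 46.93
tcp_pos: [0.471, 0.2339, 0.1971]
tcp_rot: [[-0.0, 1.0, -0.005], [1.0, 0.0, -0.002], [-0.002, -0.005, -1.0]]
contact_force: [-0.4, -1.3, -2.2]
grip_width: 0.0156
grip_force: 50.1
```

>>> {"fn": "send_rows", "kwargs": {
  "steps": [
    [[-0.25,-0.02,0],0],
    [[-0.5,-0.04,0],0],
    [[-0.7,-0.06,0],0],
    [[-0.88,-0.085,0],0]
  ]
}}

```text
time: 47.27
tcp_pos: [0.4582, 0.1021, 0.1974]
tcp_rot: [[0.0, 1.0, -0.004], [1.0, -0.0, -0.001], [-0.001, -0.004, -1.0]]
contact_force: [0.9, -0.2, -1.8]
grip_width: 0.0152
grip_force: 50.1
```

>>> {"fn": "send_rows", "kwargs": {
  "steps": [
    [[-0.25,-0.02,0],0],
    [[-0.5,-0.04,0],0],
    [[-0.7,-0.06,0],0],
    [[-0.88,-0.085,0],0]
  ]
}}

```text
time: 47.6
tcp_pos: [0.4456, -0.0295, 0.1977]
tcp_rot: [[0.0, 1.0, -0.004], [1.0, -0.0, 0.001], [0.001, -0.004, -1.0]]
contact_force: [-0.2, -1.2, -1.9]
grip_width: 0.0149
grip_force: 50.1
```

>>> {"fn": "send_rows", "kwargs": {
  "steps": [
    [[-0.25,-0.02,0],0],
    [[-0.5,-0.04,0],0],
    [[-0.7,-0.06,0],0],
    [[-0.88,-0.085,0],0],
    [[-0.88,-0.085,0],0],
    [[-0.88,-0.085,0],0],
    [[-0.88,-0.085,0],0]
  ]
}}

```text
time: 48.18
tcp_pos: [0.4338, -0.1592, 0.1984]
tcp_rot: [[-0.0, 1.0, -0.003], [1.0, 0.0, 0.002], [0.002, -0.003, -1.0]]
contact_force: [-0.5, -0.3, -0.9]
grip_width: 0.015
grip_force: 50.1
```

```bash
python3 - <<'E'
from h import *
s=manip.observe();print(s["tcp_pos"],s["tcp_rot"],s["q"],s["grip_width"],delta([.4361,-.160,.1035],90,s))
E
```

```text
[ 0.4338 -0.1592  0.1984] [[-0.0001  1.     -0.0029]
 [ 1.      0.0001  0.0022]
 [ 0.0022 -0.0029 -1.    ]] [-29.4108 -17.751  116.8751   0.0258  81.0829 -29.4191] 0.01501059169425334 ([-0.006, 0.017, 0.633], np.float64(4.5055948071295564e-05), np.float64(90.00405503532643))
```

>>> {"fn": "send_rows", "kwargs": {
  "steps": [
    [[0,0.008,0.15],0],
    [[0,0.008,0.25],0],
    [[0,0.008,0.35],0],
    [[0,0.008,0.35],0],
    [[0,0.008,0.35],0],
    [[0,0.008,0.35],0]
  ]
}}

```text
time: 48.68
tcp_pos: [0.4363, -0.1594, 0.1484]
tcp_rot: [[-0.002, 1.0, 0.001], [1.0, 0.002, -0.0], [-0.0, 0.001, -1.0]]
contact_force: [0.0, -0.6, -0.6]
grip_width: 0.0153
grip_force: 50.0
```

```bash
python3 - <<'E'
from h import *
s=manip.observe();print(s["tcp_pos"],s["tcp_rot"][:,2],delta([.4361,-.160,.1035],90,s))
E
```

```text
[ 0.4363 -0.1594  0.1484] [ 0.0005 -0.0002 -1.    ] ([-0.004, -0.001, 0.299], np.float64(0.0011115656581201468), np.float64(90.10004090923081))
```

>>> {"fn": "send_rows", "kwargs": {
  "steps": [
    [[0,0,0.04],0],
    [[0,0,0.08],0],
    [[0,0,0.12],0],
    [[0,0,0.16],0],
    [[0,0,0.2],0],
    [[0,0,0.2],0],
    [[0,0,0.2],0]
  ]
}}

```text
time: 49.27
tcp_pos: [0.4355, -0.1598, 0.1171]
tcp_rot: [[-0.0, 1.0, -0.001], [1.0, 0.0, 0.001], [0.001, -0.001, -1.0]]
contact_force: [-0.0, -0.3, -1.5]
grip_width: 0.0151
grip_force: 50.1
```

>>> {"fn": "send_rows", "kwargs": {
  "steps": [
    [[0,0,0.03],0],
    [[0,0,0.06],0],
    [[0,0,0.09],0],
    [[0,0,0.097],0],
    [[0,0,0.097],0],
    [[0,0,0.097],0]
  ]
}}

```text
time: 49.77
tcp_pos: [0.4359, -0.16, 0.1032]
tcp_rot: [[-0.0, 1.0, 0.0], [1.0, 0.0, 0.0], [0.0, 0.0, -1.0]]
contact_force: [0.8, -0.2, -1.6]
grip_width: 0.0149
grip_force: 50.3
```

>>> {"fn": "send_rows", "kwargs": {
  "steps": [
    [[0,0,0],0.07],
    [[0,0,0],0.14],
    [[0,0,0],0.21],
    [[0,0,0],0.28],
    [[0,0,0],0.35],
    [[0,0,0],0.42],
    [[0,0,0],0.5],
    [[0,0,0],0.5]
  ]
}}

```text
time: 50.43
tcp_pos: [0.4359, -0.16, 0.1033]
tcp_rot: [[0.708, 0.706, 0.0], [0.706, -0.708, -0.0], [0.0, 0.0, -1.0]]
contact_force: [-0.7, -0.4, -1.9]
grip_width: 0.0153
grip_force: 50.1
```

>>> {"fn": "send_rows", "kwargs": {
  "steps": [
    [[0,0,0],0.07],
    [[0,0,0],0.14],
    [[0,0,0],0.21],
    [[0,0,0],0.28],
    [[0,0,0],0.35],
    [[0,0,0],0.42],
    [[0,0,0],0.5],
    [[0,0,0],0.5]
  ]
}}

```text
time: 51.1
tcp_pos: [0.4359, -0.16, 0.1033]
tcp_rot: [[1.0, 0.001, 0.0], [0.001, -1.0, -0.0], [0.0, 0.0, -1.0]]
contact_force: [-0.2, -0.1, -1.5]
grip_width: 0.0153
grip_force: 50.1
```

>>> {"fn": "send_rows", "kwargs": {
  "steps": [
    [[0,0,0],0],
    [[0,0,0],0],
    [[0,0,0],0],
    [[0,0,0],0],
    [[0,0,-0.2],0],
    [[0,0,-0.45],0],
    [[0,0,-0.667],0],
    [[0,0,-0.667],0]
  ],
  "grip": 0.45
}}

```text
time: 51.77
tcp_pos: [0.4394, -0.1619, 0.2117]
tcp_rot: [[1.0, 0.002, 0.012], [0.002, -1.0, -0.007], [0.012, 0.007, -1.0]]
contact_force: [0.8, -1.4, 1.4]
grip_width: 0.0387
grip_force: 0.0
```

>>> {"fn": "send_rows", "kwargs": {
  "steps": [
    [[0,-0.2,0],-0.07],
    [[0,-0.4,0],-0.14],
    [[0,-0.6,0],-0.21],
    [[0,-0.8,0],-0.28],
    [[0,-1,0],-0.35],
    [[0,-1,0],-0.42],
    [[0,-1,0],-0.5],
    [[0,-1,0],-0.5]
  ]
}}

```text
time: 52.43
tcp_pos: [0.4359, -0.0093, 0.2034]
tcp_rot: [[0.704, 0.711, 0.0], [0.711, -0.704, -0.0], [0.0, 0.0, -1.0]]
contact_force: [-1.0, -0.3, -0.0]
grip_width: 0.0382
grip_force: 0.0
```

>>> {"fn": "send_rows", "kwargs": {
  "steps": [
    [[0.15,-0.15,0],-0.07],
    [[0.3,-0.3,0],-0.14],
    [[0.5,-0.5,0],-0.21],
    [[0.7,-0.7,0],-0.28],
    [[0.85,-0.85,0],-0.35],
    [[1,-1,0],-0.42],
    [[1,-1,0],-0.5],
    [[1,-1,0],-0.5]
  ]
}}

```text
time: 53.1
tcp_pos: [0.4356, 0.2034, 0.2032]
tcp_rot: [[-0.003, 1.0, -0.0], [1.0, 0.003, -0.0], [-0.0, -0.0, -1.0]]
contact_force: [-0.3, -0.4, 0.3]
grip_width: 0.0387
grip_force: 0.0
```

>>> {"fn": "send_rows", "kwargs": {
  "steps": [
    [[0.25,-0.02,0],0],
    [[0.5,-0.02,0],0],
    [[0.75,-0.02,0],0],
    [[1,-0.02,0],0],
    [[1,-0.02,0.2],0],
    [[1,-0.02,0.2],0],
    [[1,-0.02,0.2],0],
    [[1,-0.02,0.2],0]
  ]
}}

```text
time: 53.77
tcp_pos: [0.4331, 0.351, 0.1736]
tcp_rot: [[0.004, 1.0, -0.0], [1.0, -0.004, -0.0], [-0.0, -0.0, -1.0]]
contact_force: [0.1, 0.5, 0.6]
grip_width: 0.0384
grip_force: 0.0
```

```bash
python3 - <<'E'
from h import *
im,C=shot("top");cv2.imwrite("pics/t12.png",cv2.resize(im[180:330,300:560],None,fx=3,fy=3))
for k in("clamp1","carrier"):print(k,[(np.round(d["position"],3).tolist(),round(d["p"],2)) for d in models.tip_of("top",k)[:5]])
s=manip.observe();print(s["tcp_pos"],delta([.433,.3673,.1015],90,s))
E
```

```text
clamp1 [([0.583, -0.091, 0.016], 0.83), ([0.433, 0.369, 0.012], 0.73), ([0.438, -0.162, 0.014], 0.61), ([0.587, -0.161, 0.015], 0.6)]
carrier []
[0.4337 0.3515 0.1749] ([0.105, -0.006, 0.489], np.float64(-0.0014788227707621597), np.float64(89.8669059506314))
```

View pics/t12.png

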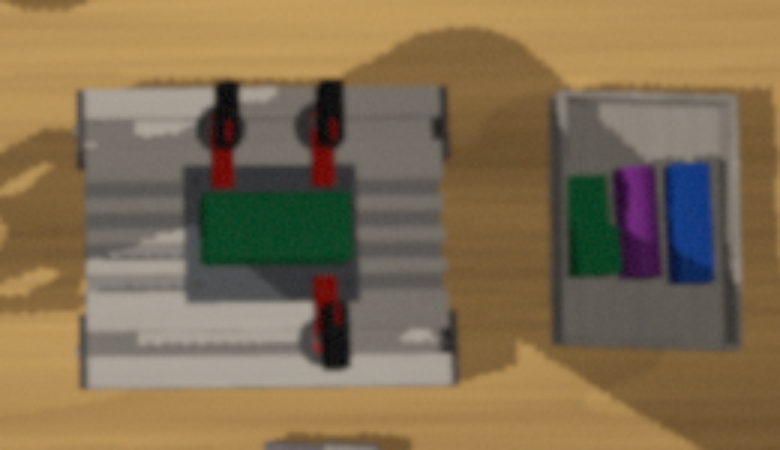

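Three clamps are locked: two on the +x ledge at (223,150) and (325,150), and one on the −x ledge at (327,310). The offcuts are still in the tray. Last clamp now.

>>> {"fn": "send_rows", "kwargs": {
  "steps": [
    [[0.105,-0.006,0.1],0],
    [[0.105,-0.006,0.2],0],
    [[0.105,-0.006,0.35],0],
    [[0.105,-0.006,0.485],0],
    [[0.105,-0.006,0.485],0],
    [[0.105,-0.006,0.485],0],
    [[0.105,-0.006,0.485],0]
  ]
}}

```text
time: 54.5
tcp_pos: [0.4328, 0.3681, 0.1025]
tcp_rot: [[0.001, 1.0, 0.002], [1.0, -0.001, 0.001], [0.001, 0.002, -1.0]]
contact_force: [0.9, -0.3, 0.6]
grip_width: 0.0382
grip_force: 0.0
```

>>> {"fn": "send_rows", "kwargs": {
  "steps": [
    [[0,0,0],0],
    [[0,0,0],0],
    [[0,0,0],0],
    [[0,0,0],0],
    [[0,0,0],0],
    [[0,0,0],0]
  ],
  "grip": 0
}}

```text
time: 55.0
tcp_pos: [0.433, 0.3686, 0.1028]
tcp_rot: [[-0.0, 1.0, 0.003], [1.0, 0.0, 0.002], [0.002, 0.003, -1.0]]
contact_force: [-0.8, -0.4, 6.5]
grip_width: 0.0151
grip_force: 49.8
```

>>> {"fn": "send_rows", "kwargs": {
  "steps": [
    [[0,0,-0.15],0],
    [[0,0,-0.3],0],
    [[0,0,-0.5],0],
    [[0,0,-0.667],0],
    [[0,0,-0.667],0],
    [[0,0,-0.667],0]
  ]
}}

```text
time: 55.5
tcp_pos: [0.4325, 0.3684, 0.2022]
tcp_rot: [[-0.0, 1.0, 0.003], [1.0, 0.0, 0.002], [0.002, 0.003, -1.0]]
contact_force: [1.0, 0.2, -1.3]
grip_width: 0.0151
grip_force: 50.1
```

>>> {"fn": "send_rows", "kwargs": {
  "steps": [
    [[-0.25,0,0],0],
    [[-0.5,0,0],0],
    [[-0.7,0.005,0],0],
    [[-0.765,0.005,0],0]
  ]
}}

```text
time: 55.83
tcp_pos: [0.431, 0.2497, 0.1974]
tcp_rot: [[0.002, 1.0, -0.005], [1.0, -0.002, -0.003], [-0.003, -0.005, -1.0]]
contact_force: [0.4, -0.7, -1.2]
grip_width: 0.0151
grip_force: 50.0
```

>>> {"fn": "send_rows", "kwargs": {
  "steps": [
    [[-0.25,0,0],0],
    [[-0.5,0,0],0],
    [[-0.7,0.005,0],0],
    [[-0.765,0.005,0],0]
  ]
}}

```text
time: 56.17
tcp_pos: [0.4323, 0.1356, 0.1984]
tcp_rot: [[0.003, 1.0, -0.003], [1.0, -0.003, -0.002], [-0.002, -0.003, -1.0]]
contact_force: [0.4, 0.0, -1.0]
grip_width: 0.0149
grip_force: 50.0
```

>>> {"fn": "send_rows", "kwargs": {
  "steps": [
    [[-0.25,0,0],0],
    [[-0.5,0,0],0],
    [[-0.7,0.005,0],0],
    [[-0.765,0.005,0],0]
  ]
}}

```text
time: 56.5
tcp_pos: [0.4336, 0.0213, 0.1991]
tcp_rot: [[0.003, 1.0, -0.002], [1.0, -0.003, -0.001], [-0.001, -0.002, -1.0]]
contact_force: [-0.4, 0.5, -2.4]
grip_width: 0.0151
grip_force: 50.0
```

>>> {"fn": "send_rows", "kwargs": {
  "steps": [
    [[-0.25,0,0],0],
    [[-0.5,0,0],0],
    [[-0.7,0.005,0],0],
    [[-0.765,0.005,0],0],
    [[-0.765,0.005,0],0],
    [[-0.765,0.005,0.2],0],
    [[-0.765,0.005,0.2],0],
    [[-0.765,0.005,0.2],0]
  ]
}}

```text
time: 57.17
tcp_pos: [0.4335, -0.0891, 0.1683]
tcp_rot: [[-0.002, 1.0, -0.005], [1.0, 0.002, 0.003], [0.003, -0.005, -1.0]]
contact_force: [1.1, -0.2, -1.6]
grip_width: 0.015
grip_force: 50.0
```

```bash
python3 - <<'E'
from h import *
s=manip.observe();print(s["tcp_pos"],s["tcp_rot"],s["grip_width"],delta([.4361,-.090,.1035],90,s))
E
```

```text
[ 0.4335 -0.0891  0.1683] [[-0.002   1.     -0.0054]
 [ 1.      0.002   0.003 ]
 [ 0.003  -0.0054 -1.    ]] 0.015036505269863897 ([-0.008, 0.02, 0.432], np.float64(0.0012668511671860313), np.float64(90.11401660504673))
```

>>> {"fn": "send_rows", "kwargs": {
  "steps": [
    [[0,0.005,0.08],0],
    [[0,0.005,0.13],0],
    [[0,0.005,0.13],0],
    [[0,0.005,0.13],0],
    [[0,0.005,0.13],0],
    [[0,0.005,0.13],0]
  ]
}}

```text
time: 57.67
tcp_pos: [0.4361, -0.0912, 0.1518]
tcp_rot: [[-0.0, 1.0, 0.001], [1.0, 0.0, -0.0], [-0.0, 0.001, -1.0]]
contact_force: [-0.4, 0.3, -1.2]
grip_width: 0.0153
grip_force: 50.0
```

```bash
python3 - <<'E'
from h import *
s=manip.observe();print(s["tcp_pos"],s["tcp_rot"][:,2],delta([.4361,-.090,.1035],90,s))
E
```

```text
[ 0.4361 -0.0912  0.1518] [ 0.0011 -0.0003 -1.    ] ([0.008, -0.0, 0.322], np.float64(0.00022641144825980873), np.float64(90.02037703034338))
```

>>> {"fn": "send_rows", "kwargs": {
  "steps": [
    [[0,0,0.04],0],
    [[0,0,0.08],0],
    [[0,0,0.12],0],
    [[0,0,0.16],0],
    [[0,0,0.2],0],
    [[0,0,0.22],0],
    [[0,0,0.22],0],
    [[0,0,0.22],0]
  ]
}}

```text
time: 58.33
tcp_pos: [0.4356, -0.0911, 0.1178]
tcp_rot: [[-0.0, 1.0, -0.001], [1.0, 0.0, 0.0], [0.0, -0.001, -1.0]]
contact_force: [0.0, -0.9, -1.8]
grip_width: 0.0152
grip_force: 50.1
```

>>> {"fn": "send_rows", "kwargs": {
  "steps": [
    [[0,0,0.03],0],
    [[0,0,0.06],0],
    [[0,0,0.09],0],
    [[0,0,0.1],0],
    [[0,0,0.1],0],
    [[0,0,0.1],0]
  ]
}}

```text
time: 58.83
tcp_pos: [0.4357, -0.0911, 0.103]
tcp_rot: [[-0.0, 1.0, 0.0], [1.0, 0.0, 0.0], [0.0, 0.0, -1.0]]
contact_force: [0.3, 0.0, -1.5]
grip_width: 0.0153
grip_force: 50.1
```

>>> {"fn": "send_rows", "kwargs": {
  "steps": [
    [[0,0,0],0.07],
    [[0,0,0],0.14],
    [[0,0,0],0.21],
    [[0,0,0],0.28],
    [[0,0,0],0.35],
    [[0,0,0],0.42],
    [[0,0,0],0.5],
    [[0,0,0],0.5]
  ]
}}

```text
time: 59.5
tcp_pos: [0.4357, -0.0911, 0.1031]
tcp_rot: [[0.708, 0.706, 0.0], [0.706, -0.708, -0.0], [0.0, 0.0, -1.0]]
contact_force: [0.5, 0.3, -1.4]
grip_width: 0.0154
grip_force: 50.1
```

>>> {"fn": "send_rows", "kwargs": {
  "steps": [
    [[0,0,0],0.07],
    [[0,0,0],0.14],
    [[0,0,0],0.21],
    [[0,0,0],0.28],
    [[0,0,0],0.35],
    [[0,0,0],0.42],
    [[0,0,0],0.5],
    [[0,0,0],0.5]
  ]
}}

```text
time: 60.17
tcp_pos: [0.4357, -0.0911, 0.1031]
tcp_rot: [[1.0, 0.001, 0.0], [0.001, -1.0, 0.0], [0.0, -0.0, -1.0]]
contact_force: [-0.4, -0.3, -1.8]
grip_width: 0.0145
grip_force: 50.1
```

>>> {"fn": "send_rows", "kwargs": {
  "steps": [
    [[0,0,0],0],
    [[0,0,0],0],
    [[0,0,0],0],
    [[0,0,0],0],
    [[0,0,-0.2],0],
    [[0,0,-0.45],0],
    [[0,0,-0.7],0],
    [[0,0,-0.9],0]
  ],
  "grip": 0.45
}}

```text
time: 60.83
tcp_pos: [0.4361, -0.0912, 0.2412]
tcp_rot: [[1.0, 0.002, 0.002], [0.002, -1.0, -0.001], [0.002, 0.001, -1.0]]
contact_force: [0.7, -1.3, -0.1]
grip_width: 0.0385
grip_force: 0.0
```

>>> {"fn": "send_rows", "kwargs": {
  "steps": [
    [[-0.2,0.2,-0.2],0],
    [[-0.2,0.2,-0.2],0],
    [[-0.2,0.2,-0.2],0],
    [[-0.2,0.2,-0.2],0],
    [[-0.2,0.2,-0.2],0],
    [[-0.2,0.2,-0.2],0],
    [[-0.2,0.2,-0.2],0]
  ]
}}

```text
time: 61.42
tcp_pos: [0.4055, -0.1204, 0.2663]
tcp_rot: [[1.0, 0.001, -0.003], [0.001, -1.0, 0.002], [-0.003, -0.002, -1.0]]
contact_force: [0.7, -0.5, 0.1]
grip_width: 0.0386
grip_force: 0.0
```

```bash
python3 - <<'E'
from h import *
im,C=shot("wrist");cv2.imwrite("pics/w13.png",im)
for k in("clamp1","clamp1_toe","carrier"):print(k,[(np.round(d["position"],3).tolist(),round(d["p"],2)) for d in models.tip_of("wrist",k)[:5]])
print(blobs(im,C,"green",.088))
E
```

```text
clamp1 [([0.438, -0.161, 0.013], 0.72), ([0.431, -0.089, 0.014], 0.57)]
clamp1_toe [([0.477, -0.089, 0.052], 0.69)]
carrier [([0.51, -0.128, 0.029], 0.85)]
[(0.5112, -0.125, 99, 46, -89.9, [328, 64]), (0.5111, -0.3138, 58, 32, 1.3, [597, 72])]
```

View pics/w13.png

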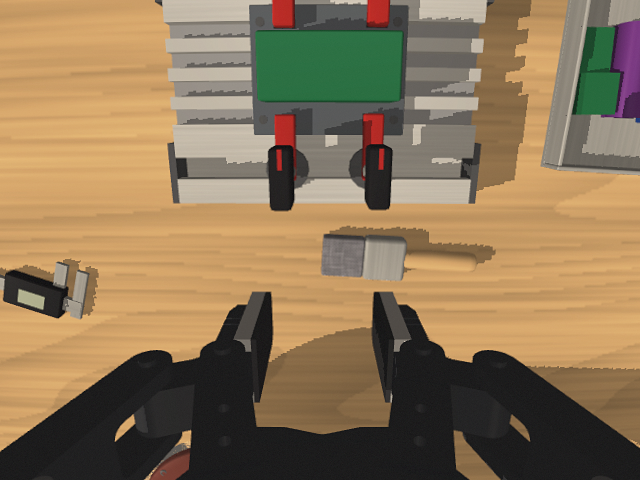

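All four clamps are turned square over the ledges: the near pair at (283,150) and (375,150), the far pair at the top edge. The carrier is seated and the robot is clear.

```bash
python3 -c "
from h import *
print(manip.job_done())"
```

```text
the job is handed in; nothing more can be done
None
```

The job is handed in: all three offcuts are in the tray, the carrier is seated midway, and all four clamps are locked, two on each ledge; `manip.job_done()` returned no verdict, so this rests on my final pictures.

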